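Set the paneer press: cup, drip tray, plate and staggered slotted weights

ROBOT

A 7-joint arm with a two-finger parallel gripper is mounted at the origin on the work surface. World frame = base frame: x ahead of the robot, y to its left, z up, the work surface at z = 0. Lengths are in mm, angles in rad, forces in N, time in s.
With the tool pointing down it reaches from about 400 to 925 mm from the base axis. Payload 4.1 kg.
Tool frame: the origin (TCP) lies at the very end of the fingers, on their centre line; the grasp point (between the pads) lies 19 mm behind it; z points along the fingers, y is the line along which they close (so a half turn about z gives the same grasp; the last joint's range is limited). The gripper opens to 85 mm and grips with 20 to 120 N. Pads are 22 mm wide; open, the fingers measure 114 mm over their backs; the gripper's body (76 mm by 85 mm) begins 54 mm behind the grasp point. The pads swing forward as they close: fully open they stand 13 mm farther back than shut.
Start: joints at [-1.41, 0.398, 0.045, 1.537, -0.019, 1.207, -0.051], TCP at [166.954, 628.228, 231.347] pointing down, gripper open.
Joint ranges: [-2.82, 2.82], [-0.49, 2.23], [-1.37, 1.46], [0, 2.46], [-1.36, 4.5], [0.23, 2], [-2.94, 2.94]. Speed limits (rad/s): [2.57, 2.57, 3.14, 3.14, 3.14, 3.14, 3.14].

INTERFACE

Orientations are given as a 3x3 rotation matrix whose columns are the frame's x, y, z axes.
In Python, from cell import env, cams, order gives the robot as it stands.
- The arm moves only by the tool drive_tool, never from a script. Its argument "moves" is a list of rows, each an object with "linear": the shift along the world's x, y, z in m, a list of three; "rotation": the turn, a rotation vector about the world's x, y, z in rad, a list of three; "fingers": the gripper's target within -1 to 1 (shut at 1, half-way at 0, fully open at -1). In form: [{"linear": [x, y, z], "rotation": [rx, ry, rz], "fingers": fingers}, ...]. A call has 1 to 8 rows; each row is the pose to reach, as a shift and turn from the pose commanded when the call began; what a row does not reach only later rows make up. A row lasts 1/10 s, in which the tool goes at most 50 mm and 8.59 degrees, less where a joint would pass 70% of its speed; a pose out of reach is approached as far as the arm can. A call with a gripper value outside its range is refused whole. The fingers move at their own pace and stop on an object; "force" is the grip in N (left out, the last holds). Time passes only in rows, so rows that repeat a pose let the fingers close. It gives the time, the measured TCP pose, the force, the opening and the grip force at its end, in the units of the state.
- env.get_obs(): the state, without advancing time (a new reading comes with each control period).
- cams.capture(name): name is "scene" or "top" or "wrist"; returns the picture (400x640x3 uint8, blue, green, red); there is no depth.
- cams.calibration(name): a dict with "camera_matrix" (3x3 intrinsics, pixels), "rvec" (rotation vector, rad) and "tvec" (3), from world to camera coordinates, as OpenCV has them. Camera axes: x right, y down, z forward; pixel columns grow to the right and rows downward; lengths in mm; the calibration is good to about 2 mm. A picture is of the moment at which its call begins: read the wrist's pose just before it. calibration takes no time and is no camera call; for the wrist camera it gives the pose at the moment of the call.
- order.hand_in(): hands the job in; it is judged then, once.
The state is a dict: "time": time; "joints": joint angles; "qvel": joint speeds; "tau": joint torques, N m; "tcp_pos": TCP position; "eef_rot": TCP orientation; "ft_force": force on the tool from outside, world axes, zero at the start; "moment": the same for the moment, N m; "width": opening from 0.0 (shut) to 1.0 (fully open); "grip_force": force on a finger pad.
Only numpy, scipy, OpenCV 4.12 (cv2) and the standard library are available. Lean on these libraries where they do the work, as an engineer would, in place of code of your own. Each camera call takes 0.05 s, during which the arm holds its last target. There are 200 camera calls.

TASK

Get the paneer pressing: stand the ceramic cup in the middle of the orange coaster, then turn the press's drip tray by its knob to the click stop where its spout hangs over the cup. After that lower the pressing plate, stem up, flat into the mould on top of the paneer, and slide every slotted steel weight sideways onto its stem, lying flat in one stack on the flange, each turned so that no two slots point the same way but are spread round the stem. Leave the katori and the tongs where they are, and do not tip the cup over.

Things in the scene. Friction and masses are not known exactly. Their poses are not given: they have to be found in the camera images.
- press: fixed steel paneer press. Origin: centre of its foot on the table, on the turning axis; z up. A pedestal (foot 170 mm across, column 140 mm across, 46 mm high) carries the revolving drip tray, 202 mm across: floor top 66 mm, rim lip 76 mm above the table. The press's x and y axes give the directions of the click stops
- drip_tray (a joint): angle of the drip tray about the press's vertical axis, rad, counter-clockwise from above; at 0 the spout points along the press's +x, at 1.571 along +y, at -1.571 along -y. Click stops at -1.571, 0 and 1.571 (a sprung ball pulls the tray in over the last 0.1 rad; about 0.35 N m to leave); between them light friction holds it where it is left. End stops at -2.0 and 2.0
- spout_tip (a point): the outer end of the tray's spout, an open channel 30 mm wide and 76 mm high at its walls above the table; point on the channel floor 165 mm from the turning axis, 66 mm above the table (underside 63 mm, so it passes over the 54 mm high rim of the cup on its coaster)
- tray_knob (a point): centre of the top of the tray's black turning knob: an upright cylinder 16 mm across and 32 mm high (66 to 98 mm above the table), 83 mm from the turning axis, opposite the spout
- mould_floor (a point): centre of the top of the firm round of paneer in the mould, on the turning axis, 90 mm above the table: the pressing plate's underside rests here. The mould, at the middle of the tray, is a perforated steel cylinder 90 mm inside, 96 mm outside, its open rim 116 mm above the table
- press_plate: loose pressing plate with weight stem, 0.42 kg, standing stem-up on the table. Origin: centre of its underside, z up the stem. Disc 84 mm across, 6 mm thick (bevelled below); hub 22 mm across up to 42 mm; flange 48 mm across from 42 to 46 mm; bare stem 7 mm across from 46 to 87 mm; black knob 22 mm across from 87 to 98 mm. It has 3 mm play all round in the mould
- stem_foot (a point): point of the pressing plate on the stem's axis at the flange's top, 46 mm above the plate's underside, where the lowest weight's underside rests
- coaster: fixed orange plastic coaster 86 mm across and 4 mm thick beside the press, under one of the click stops of the spout (on the press's +y or -y side). Origin: centre of its underside
- cup: loose white ceramic cup without handle, 62 mm across at the rim, narrower below, 50 mm high, 0.14 kg. Origin: centre of its underside, z up
- katori: bystander: small steel bowl 72 mm across, 34 mm high, on the side of the press opposite the coaster. Origin: centre of its underside
- tongs: bystander: steel tongs 220 mm long lying on the table beyond the press. Origin: under its middle
- weight1: loose slotted steel weight, all alike (from three to five are on the table): a disc 58 mm across and 7 mm thick, 0.13 kg, with one slot 11 mm wide from the rim to just past the centre (flat end 5.5 mm past it), its mouth flared to 20 mm. Origin: centre of its underside; its x axis points out through the slot's mouth, z up
- slot1 (a point): mouth of weight1's slot: the point 26 mm from the weight's centre along its x axis, at half thickness
- weight2: loose slotted steel weight, all alike (from three to five are on the table): a disc 58 mm across and 7 mm thick, 0.13 kg, with one slot 11 mm wide from the rim to just past the centre (flat end 5.5 mm past it), its mouth flared to 20 mm. Origin: centre of its underside; its x axis points out through the slot's mouth, z up
- slot2 (a point): mouth of weight2's slot: the point 26 mm from the weight's centre along its x axis, at half thickness
- weight3: loose slotted steel weight, all alike (from three to five are on the table): a disc 58 mm across and 7 mm thick, 0.13 kg, with one slot 11 mm wide from the rim to just past the centre (flat end 5.5 mm past it), its mouth flared to 20 mm. Origin: centre of its underside; its x axis points out through the slot's mouth, z up
- slot3 (a point): mouth of weight3's slot: the point 26 mm from the weight's centre along its x axis, at half thickness
- weight4: loose slotted steel weight, all alike (from three to five are on the table): a disc 58 mm across and 7 mm thick, 0.13 kg, with one slot 11 mm wide from the rim to just past the centre (flat end 5.5 mm past it), its mouth flared to 20 mm. Origin: centre of its underside; its x axis points out through the slot's mouth, z up
- slot4 (a point): mouth of weight4's slot: the point 26 mm from the weight's centre along its x axis, at half thickness
- weight5: loose slotted steel weight, all alike (from three to five are on the table): a disc 58 mm across and 7 mm thick, 0.13 kg, with one slot 11 mm wide from the rim to just past the centre (flat end 5.5 mm past it), its mouth flared to 20 mm. Origin: centre of its underside; its x axis points out through the slot's mouth, z up
- slot5 (a point): mouth of weight5's slot: the point 26 mm from the weight's centre along its x axis, at half thickness
There are look-alikes about, which are no part of the job. What is shaped like the cup but blue or brown is not meant.

How it is judged:
By the outcome, as a careful person would: the job done as asked, in the order asked, and still so for the second after the job is handed in, with the robot touching nothing.
Of weight1, weight2, weight3, weight4, weight5 only 3 to 5 are there at a start; the rules pass over those that are not, and their reading is None.
At some moment in a run one of weight1, weight2, weight3, weight4, weight5 may be knocked a few centimetres aside while the robot is not near it.
It also fails if it takes over 210 s, if anything falls off the work surface, if the arm or the gripper's body presses on something with over 40 N, if the wrist force passes 120 N, or if a joint passes its speed limit or range.

## Working session

There is one attempt and no reset: what is moved stays moved. The work goes in short steps, Python scripts to look and compute and a tool call to move; the robot and the scene stay as the last step left them, time stands still between calls to the robot, and variables do not carry over. Pictures are saved under pics/ and viewed, at most 14 in all, crops included, and the job is handed in when it is done.

Besides the shell and the picture viewer there is one more tool, called by a JSON object that holds its "fn" and its "kwargs", one argument or row to a line. drive_tool: Moves the arm, as the interface text tells. Its arguments: {"type":"object","properties":{"moves":{"type":"array"},"force":{"type":"number"}},"required":["moves"]}

```bash
ls; mkdir -p pics; cat > h.py <<'E'
import numpy as np, cv2
from cell import env, cams, order
def cal(n):
    c=cams.calibration(n); K=np.array(c["camera_matrix"],float); R=cv2.Rodrigues(np.array(c["rvec"],float))[0]; t=np.array(c["tvec"],float).ravel()
    return K,R,t
def ray(n,px,z,c=None):
    K,R,t=c or cal(n); d=R.T@np.linalg.inv(K)@np.array([px[0],px[1],1.]); o=-R.T@t
    return o+d*(z-o[2])/d[2]
def proj(n,p,c=None):
    K,R,t=c or cal(n); q=K@(R@np.array(p,float)+t); return q[:2]/q[2]
E
python3 - <<'E'
from h import *
for n in("scene","top"):
    cv2.imwrite(f"pics/{n}0.png",cams.capture(n)); K,R,t=cal(n); print(n,K.round(0).tolist(),(-R.T@t).round(0),R[2].round(2))
o=env.get_obs();print(o["tcp_pos"],np.round(o["eef_rot"],3).tolist(),o["time"])
E
```

```text
pics
scene [[385.0, 0.0, 311.0], [0.0, 385.0, 202.0], [0.0, 0.0, 1.0]] [ 979.  510. 1035.] [-0.39 -0.43 -0.81]
top [[503.0, 0.0, 320.0], [0.0, 503.0, 212.0], [0.0, 0.0, 1.0]] [3.500e+02 1.000e+00 1.287e+03] [ 0.14  0.01 -0.99]
[166.79235476 627.6743152  230.38895059] [[-0.966, 0.257, -0.0], [0.257, 0.966, -0.002], [-0.0, -0.002, -1.0]] 0.1
```

View pics/scene0.png

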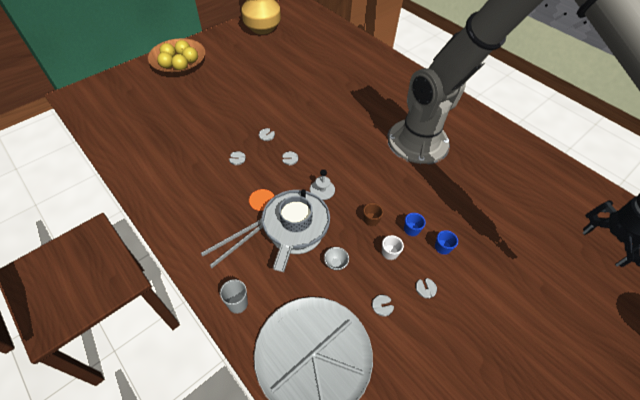

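View pics/top0.png

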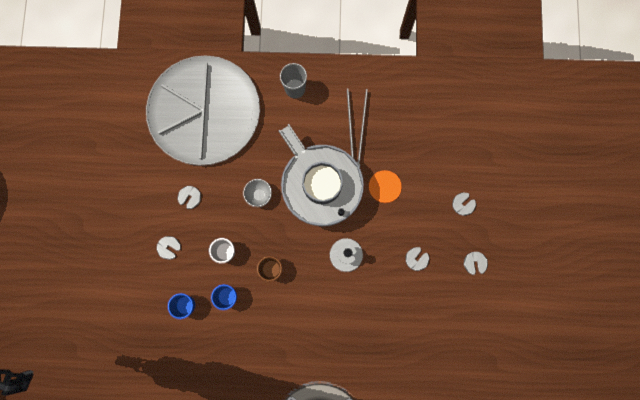

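The top view shows five weights at (189,197), (168,247), (417,259), (476,263) and (464,204). The plate is at (346,254), the press at (322,185) with its spout at (290,135) and knob at (341,212), the coaster at (385,186), and the katori at (257,193).

Candidates for the cup: white at (221,251), brown at (269,268), blue at (223,297) and (180,306), and a grey tumbler at (293,78). I choose the white one.

```bash
python3 - <<'E'
from h import *
im=cv2.imread("pics/top0.png"); c=cal("top")
P=lambda px,z:ray("top",px,z,c).round(0)[:2]
hsv=cv2.cvtColor(im,cv2.COLOR_BGR2HSV)
m=((hsv[...,1]<70)&(hsv[...,2]>110)).astype(np.uint8)
m[:60]=0;m[380:]=0
n,l,s,ce=cv2.connectedComponentsWithStats(m)
for i in range(1,n):
    if s[i,4]>60: print(s[i].tolist(),ce[i].round(1),P(ce[i],3.5))
o=((hsv[...,0]<14)&(hsv[...,1]>200)&(hsv[...,2]>200)).astype(np.uint8)
mo=cv2.moments(o,True);co=(mo['m10']/mo['m00'],mo['m01']/mo['m00']);print("coaster",co,P(co,4))
for nm,px,z in (("spout",(289,133),66),("knob",(341,212),98),("cuprim",(221.5,250.5),50),("plate",(348,253),98),("mouldtop",(322,184),90),("tray",(322,185.5),76),("kat",(257,193),34)): print(nm,P(px,z))
crop=im[225:290,150:300]; cv2.imwrite("pics/cupcrop.png",cv2.resize(crop,None,fx=4,fy=4,interpolation=cv2.INTER_CUBIC))
E
```

```text
[146, 60, 114, 105, 9202] [202.5 110.3] [802. 332.]
[280, 63, 27, 26, 148] [294.7  76.3] [904.  90.]
[279, 89, 85, 136, 5262] [320.1 179.9] [622.  14.]
[358, 89, 10, 72, 123] [362.2 125.1] [773. -94.]
[243, 179, 28, 28, 438] [259.8 192.9] [583. 169.]
[177, 186, 23, 23, 362] [188.8 196.1] [570. 353.]
[452, 192, 24, 24, 359] [463. 204.] [ 568. -357.]
[156, 236, 24, 24, 383] [167.1 247. ] [437. 400.]
[208, 238, 27, 26, 415] [222.4 250.4] [432. 258.]
[330, 238, 32, 34, 807] [345.4 254.7] [429. -56.]
[406, 247, 23, 24, 383] [416.3 259.1] [ 423. -236.]
[464, 252, 24, 23, 386] [475.2 262.3] [ 419. -386.]
coaster (387.94127243066885, 185.5236541598695) [ 612. -163.]
spout [727.  95.]
knob [525. -39.]
cuprim [428. 251.]
plate [428. -58.]
mouldtop [594.   8.]
tray [593.   8.]
kat [577. 172.]
```

View pics/cupcrop.png

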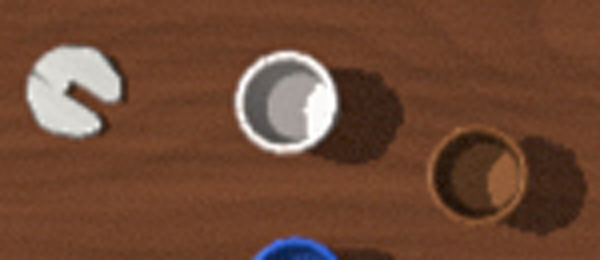

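The white cup is confirmed in the crop at about (285,103), with brown to its right and blue below it. Moving over it.

{"fn": "drive_tool", "kwargs": {
  "moves": [
    {"linear": [0.033,-0.047,0],"rotation": [0,0,-0.1],"fingers": -1},
    {"linear": [0.066,-0.094,0],"rotation": [0,0,-0.2],"fingers": -1},
    {"linear": [0.1,-0.14,0],"rotation": [0,0,-0.3],"fingers": -1},
    {"linear": [0.13,-0.19,0],"rotation": [0,0,-0.4],"fingers": -1},
    {"linear": [0.165,-0.235,0],"rotation": [0,0,-0.5],"fingers": -1},
    {"linear": [0.195,-0.28,0],"rotation": [0,0,-0.6],"fingers": -1},
    {"linear": [0.225,-0.325,0],"rotation": [0,0,-0.7],"fingers": -1},
    {"linear": [0.225,-0.325,0],"rotation": [0,0,-0.78],"fingers": -1}
  ]
}}

```text
time: 0.9
tcp_pos: [392.9, 300.7, 231.2]
eef_rot: [[-0.503, 0.865, -0.0], [0.865, 0.503, -0.0], [-0.0, -0.0, -1.0]]
ft_force: [0.3, -0.3, 0.3]
width: 0.997
grip_force: 0.0
```

```bash
python3 - <<'E'
from h import *
o=env.get_obs();print(o["tcp_pos"],np.round(o["eef_rot"],3).tolist(),o["time"],np.round(o["joints"],2),o["width"])
cv2.imwrite("pics/w1.png",cams.capture("wrist"));K,R,t=cal("wrist");C=-R.T@t;E=np.array(o["eef_rot"]);print(K.round(0).tolist(),C,(E.T@(C-o["tcp_pos"])).round(1),(R@E).round(2).tolist())
E
```

```text
[392.85540538 300.65991387 231.2027849 ] [[-0.503, 0.865, -0.0], [0.865, 0.503, -0.0], [-0.0, -0.0, -1.0]] 0.9 [-1.07  0.12  0.36  1.91 -0.05  1.12 -0.16] 0.9974629440952402
[[307.0, 0.0, 321.0], [0.0, 307.0, 200.0], [0.0, 0.0, 1.0]] [359.62748088 363.79119539 372.9318153 ] [  71.3    3.  -141.7] [[-0.01, 1.0, 0.0], [-0.95, -0.01, -0.32], [-0.32, -0.0, 0.95]]
```

View pics/w1.png

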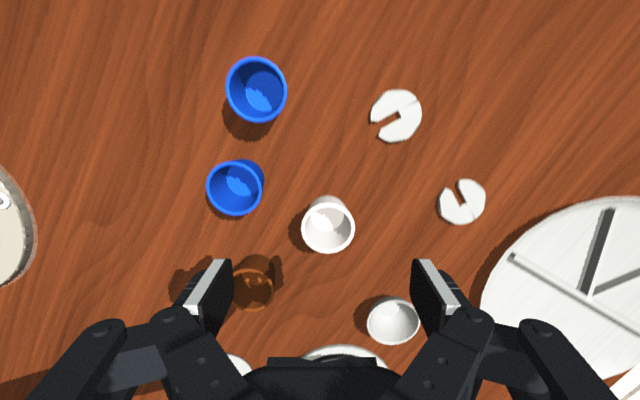

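The wrist view shows the white cup with its rim centred at about (328,228). The blue cups, the brown cup at (250,285), two weights and the katori are also visible.

```bash
python3 - <<'E'
from h import *
c=cal("wrist");im=cv2.imread("pics/w1.png")
for px in((327.5,228),(328,229)): print(ray("wrist",px,50,c))
print(np.linalg.norm(ray("wrist",(301,227),50,c)-ray("wrist",(355,229),50,c)),ray("wrist",(334,203),0,c))
E
```

```text
[435.29458923 243.23703874  50.        ]
[436.41115761 242.43617915  50.        ]
61.81012508666135 [436.95526508 259.00334827   0.        ]
```

```bash
cat >> h.py <<'E'
def snap(n,name=None):
    c=cal(n); im=cams.capture(n)
    if name: cv2.imwrite(f"pics/{name}.png",im)
    return im,c
def blobs(im,lo=60,s=70,v=120):
    hsv=cv2.cvtColor(im,cv2.COLOR_BGR2HSV); m=((hsv[...,1]<s)&(hsv[...,2]>v)).astype(np.uint8)
    n,l,st,ce=cv2.connectedComponentsWithStats(m); return [(st[i],ce[i],l==i) for i in range(1,n) if st[i,4]>lo]
def fit_circle(im,c,p0,z,r,dark=False):
    "refine circle centre (radius r at height z) near p0 by maximising radial image gradient"
    g=cv2.GaussianBlur(cv2.cvtColor(im,cv2.COLOR_BGR2GRAY).astype(np.float32),(0,0),0.8)
    th=np.linspace(0,2*np.pi,72,endpoint=False); K,R,t=c
    def samp(p,rr):
        P=np.stack([p[0]+rr*np.cos(th),p[1]+rr*np.sin(th),np.full(72,z)],1)@R.T+t; q=P@K.T; q=(q[:,:2]/q[:,2:]).astype(np.float32)
        return cv2.remap(g,q[None,:,0].copy(),q[None,:,1].copy(),cv2.INTER_LINEAR)[0]
    f=lambda p:(np.clip((samp(p,r-2)-samp(p,r+2))*(-1 if dark else 1),-20,60)).mean()
    best=np.array(p0[:2],float)
    for step,nn in((2,7),(0.5,5)):
        gr=[best+step*np.array([i,j]) for i in range(-nn,nn+1) for j in range(-nn,nn+1)]
        best=max(gr,key=f)
    return best,f(best)
E
python3 - <<'E'
from h import *
o=env.get_obs();print(o["time"],o["tcp_pos"],np.abs(o["qvel"]).max())
im,c=snap("wrist"); print(fit_circle(im,c,(434,246),50,31))
im,c=snap("top"); print(fit_circle(im,c,(430,249),50,31)); print("coaster",fit_circle(im,c,(612,-163),4,43)); print("tray",fit_circle(im,c,(594,8),76,101)); print("mould",fit_circle(im,c,(594,8),116,48))
E
```

```text
0.95 [397.91888545 292.550593   231.38274604] 0.025361041848319953
(array([431., 255.]), np.float32(58.1852))
(array([429., 252.]), np.float32(60.0))
coaster (array([ 610. , -154.5]), np.float32(37.631615))
tray (array([596.5,   9. ]), np.float32(43.217358))
mould (array([600.5,   9.5]), np.float32(16.89553))
```

{"fn": "drive_tool", "kwargs": {
  "moves": [
    {"linear": [0,0,0],"rotation": [0,0,0],"fingers": -1},
    {"linear": [0,0,0],"rotation": [0,0,0],"fingers": -1}
  ]
}}

```text
time: 1.25
tcp_pos: [390.9, 304.6, 231.1]
eef_rot: [[-0.509, 0.861, -0.0], [0.861, 0.509, 0.0], [0.0, -0.0, -1.0]]
ft_force: [0.1, 0.7, 0.8]
width: 1.002
grip_force: 0.0
```

{"fn": "drive_tool", "kwargs": {
  "moves": [
    {"linear": [0.019,-0.025,0],"rotation": [0,0,0],"fingers": -1},
    {"linear": [0.038,-0.05,-0.02],"rotation": [0,0,0],"fingers": -1},
    {"linear": [0.038,-0.05,-0.06],"rotation": [0,0,0],"fingers": -1},
    {"linear": [0.038,-0.05,-0.1],"rotation": [0,0,0],"fingers": -1},
    {"linear": [0.038,-0.05,-0.13],"rotation": [0,0,0],"fingers": -1},
    {"linear": [0.038,-0.05,-0.13],"rotation": [0,0,0],"fingers": -1},
    {"linear": [0.038,-0.05,-0.13],"rotation": [0,0,0],"fingers": -1}
  ]
}}

```text
time: 1.95
tcp_pos: [429.7, 254.3, 101.6]
eef_rot: [[-0.508, 0.861, -0.0], [0.861, 0.508, -0.0], [-0.0, -0.0, -1.0]]
ft_force: [0.3, 0.8, -0.2]
width: 1.004
grip_force: 0.0
```

```bash
python3 - <<'E'
from h import *
im,c=snap("wrist","w2"); print(fit_circle(im,c,(430,253),50,31)); o=env.get_obs();print(o["time"],o["tcp_pos"])
E
```

```text
(array([429., 256.]), np.float32(59.49855))
2.0 [430.61914469 254.65168521 102.56951049]
```

{"fn": "drive_tool", "kwargs": {
  "force": 30,
  "moves": [
    {"linear": [-0.001,0.002,-0.03],"rotation": [0,0,0],"fingers": -1},
    {"linear": [-0.001,0.002,-0.055],"rotation": [0,0,0],"fingers": -1},
    {"linear": [-0.001,0.002,-0.076],"rotation": [0,0,0],"fingers": -1},
    {"linear": [-0.001,0.002,-0.076],"rotation": [0,0,0],"fingers": -0.2},
    {"linear": [-0.001,0.002,-0.076],"rotation": [0,0,0],"fingers": 1},
    {"linear": [-0.001,0.002,-0.076],"rotation": [0,0,0],"fingers": 1},
    {"linear": [-0.001,0.002,-0.076],"rotation": [0,0,0],"fingers": 1},
    {"linear": [-0.001,0.002,-0.076],"rotation": [0,0,0],"fingers": 1}
  ]
}}

```text
time: 2.8
tcp_pos: [430.4, 256.4, 27.2]
eef_rot: [[-0.507, 0.862, 0.003], [0.862, 0.506, 0.003], [0.001, 0.004, -1.0]]
ft_force: [0.1, -0.2, 6.9]
width: 0.69
grip_force: 33.0
```

{"fn": "drive_tool", "kwargs": {
  "moves": [
    {"linear": [0,0,0.03],"rotation": [0,0,0],"fingers": 1},
    {"linear": [0,0,0.07],"rotation": [0,0,0],"fingers": 1},
    {"linear": [0,0,0.11],"rotation": [0,0,0],"fingers": 1},
    {"linear": [0,0,0.15],"rotation": [0,0,0],"fingers": 1},
    {"linear": [0.016,-0.035,0.15],"rotation": [0,0,-0.05],"fingers": 1},
    {"linear": [0.032,-0.07,0.15],"rotation": [0,0,-0.1],"fingers": 1},
    {"linear": [0.048,-0.105,0.15],"rotation": [0,0,-0.15],"fingers": 1},
    {"linear": [0.064,-0.14,0.15],"rotation": [0,0,-0.2],"fingers": 1}
  ]
}}

```text
time: 3.6
tcp_pos: [493.3, 113.9, 176.0]
eef_rot: [[-0.324, 0.946, 0.001], [0.946, 0.324, 0.001], [0.001, 0.001, -1.0]]
ft_force: [1.1, 0.1, -1.3]
width: 0.688
grip_force: 33.6
```

{"fn": "drive_tool", "kwargs": {
  "moves": [
    {"linear": [0.016,-0.038,0],"rotation": [0,0,-0.05],"fingers": 1},
    {"linear": [0.032,-0.076,0],"rotation": [0,0,-0.1],"fingers": 1},
    {"linear": [0.048,-0.114,0],"rotation": [0,0,-0.15],"fingers": 1},
    {"linear": [0.064,-0.152,0],"rotation": [0,0,-0.2],"fingers": 1},
    {"linear": [0.08,-0.19,0],"rotation": [0,0,-0.24],"fingers": 1},
    {"linear": [0.1,-0.23,0],"rotation": [0,0,-0.24],"fingers": 1},
    {"linear": [0.117,-0.26,0],"rotation": [0,0,-0.24],"fingers": 1},
    {"linear": [0.117,-0.26,0],"rotation": [0,0,-0.24],"fingers": 1}
  ]
}}

```text
time: 4.4
tcp_pos: [610.7, -151.5, 176.1]
eef_rot: [[-0.084, 0.996, 0.002], [0.996, 0.084, -0.005], [-0.005, 0.002, -1.0]]
ft_force: [-0.4, -0.7, -1.3]
width: 0.692
grip_force: 33.6
```

{"fn": "drive_tool", "kwargs": {
  "moves": [
    {"linear": [0,-0.01,0],"rotation": [0,0,0],"fingers": 1},
    {"linear": [0,-0.01,0],"rotation": [0,0,0],"fingers": 1},
    {"linear": [0,-0.01,0],"rotation": [0,0,0],"fingers": 1}
  ]
}}

```text
time: 4.7
tcp_pos: [609.6, -153.6, 175.4]
eef_rot: [[-0.092, 0.996, -0.0], [0.996, 0.092, 0.001], [0.001, -0.0, -1.0]]
ft_force: [0.1, 0.4, -1.7]
width: 0.69
grip_force: 33.6
```

```bash
python3 - <<'E'
from h import *
im,c=snap("wrist","w3"); o=env.get_obs();print(o["time"],o["tcp_pos"],np.round(o["eef_rot"],3).tolist(),np.round(o["joints"],2),o["width"])
print(fit_circle(im,c,(610,-154),4,43))
im,c=snap("top","t3");print(fit_circle(im,c,(610,-154),4,43))
E
```

```text
4.75 [ 609.74109437 -153.27749156  175.35683121] [[-0.093, 0.996, -0.0], [0.996, 0.093, 0.001], [0.001, 0.0, -1.0]] [-0.29  0.48  0.64  1.67 -0.32  1.1   0.54] 0.6833417435872013
(array([ 611., -153.]), np.float32(47.205925))
(array([ 615.5, -147.5]), np.float32(7.5714636))
```

View pics/w3.png

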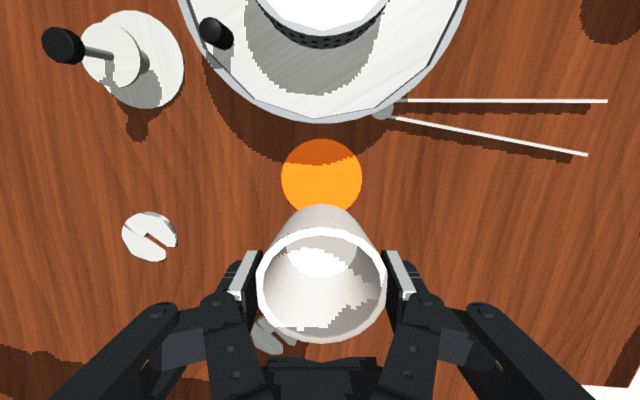

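The cup is held between the pads at (320,280), with the orange coaster at (321,177) below. Lowering it.

{"fn": "drive_tool", "kwargs": {
  "moves": [
    {"linear": [0.001,0,-0.04],"rotation": [0,0,0],"fingers": 1},
    {"linear": [0.001,0,-0.08],"rotation": [0,0,0],"fingers": 1},
    {"linear": [0.001,0,-0.11],"rotation": [0,0,0],"fingers": 1},
    {"linear": [0.001,0,-0.13],"rotation": [0,0,0],"fingers": 1},
    {"linear": [0.001,0,-0.138],"rotation": [0,0,0],"fingers": 1},
    {"linear": [0.001,0,-0.142],"rotation": [0,0,0],"fingers": 1},
    {"linear": [0.001,0,-0.144],"rotation": [0,0,0],"fingers": 1},
    {"linear": [0.001,0,-0.144],"rotation": [0,0,0],"fingers": 1}
  ]
}}

```text
time: 5.6
tcp_pos: [611.8, -154.8, 32.4]
eef_rot: [[-0.091, 0.996, 0.002], [0.996, 0.091, -0.0], [-0.0, 0.002, -1.0]]
ft_force: [-0.2, 0.4, -1.7]
width: 0.687
grip_force: 33.6
```

{"fn": "drive_tool", "kwargs": {
  "moves": [
    {"linear": [0,0,-0.001],"rotation": [0,0,0],"fingers": 1},
    {"linear": [0,0,-0.002],"rotation": [0,0,0],"fingers": 1},
    {"linear": [0,0,-0.002],"rotation": [0,0,0],"fingers": -0.5},
    {"linear": [0,0,-0.002],"rotation": [0,0,0],"fingers": -1},
    {"linear": [0,0,-0.002],"rotation": [0,0,0],"fingers": -1},
    {"linear": [0,0,-0.002],"rotation": [0,0,0],"fingers": -1}
  ]
}}

```text
time: 6.2
tcp_pos: [611.0, -154.8, 29.4]
eef_rot: [[-0.091, 0.996, 0.0], [0.996, 0.091, -0.0], [-0.0, 0.0, -1.0]]
ft_force: [0.4, 0.7, 0.6]
width: 1.005
grip_force: 0.0
```

{"fn": "drive_tool", "kwargs": {
  "moves": [
    {"linear": [0,0,0.03],"rotation": [0,0,0],"fingers": -1},
    {"linear": [0,0,0.07],"rotation": [0,0,0],"fingers": -1},
    {"linear": [0,0,0.11],"rotation": [0,0,0],"fingers": -1},
    {"linear": [0,0,0.16],"rotation": [0,0,0],"fingers": -1},
    {"linear": [0,0,0.16],"rotation": [0,0,0],"fingers": -1},
    {"linear": [0,0,0.16],"rotation": [0,0,0],"fingers": -1}
  ]
}}

```text
time: 6.8
tcp_pos: [611.7, -155.0, 190.8]
eef_rot: [[-0.091, 0.996, 0.003], [0.996, 0.091, -0.0], [-0.0, 0.003, -1.0]]
ft_force: [-0.9, 0.3, -0.8]
width: 0.998
grip_force: 0.0
```

```bash
python3 - <<'E'
from h import *
im,c=snap("wrist","w4"); o=env.get_obs();print(o["time"],o["tcp_pos"])
print("coaster",fit_circle(im,c,(611,-154),4,43),"cup",fit_circle(im,c,(611,-154),54,31))
print("knob",fit_circle(im,c,(525,-39),98,8,dark=True),"tray",fit_circle(im,c,(596,9),76,101),"plateknob",fit_circle(im,c,(428,-58),98,11,dark=True))
im,c=snap("top")
print("knob",fit_circle(im,c,(525,-39),98,8,dark=True),"tray",fit_circle(im,c,(596,9),76,101),"plateknob",fit_circle(im,c,(428,-58),98,11,dark=True),"paneer",fit_circle(im,c,(596,9),90,45))
E
```

```text
6.85 [ 610.6180521  -154.47915715  189.00649639]
coaster (array([ 611. , -153.5]), np.float32(42.651905)) cup (array([ 613. , -156.5]), np.float32(60.0))
knob (array([531.5, -39.5]), np.float32(48.165127)) tray (array([596.5,   9.5]), np.float32(27.337442)) plateknob (array([434. , -55.5]), np.float32(50.2573))
knob (array([525.5, -38.5]), np.float32(57.87555)) tray (array([597. ,   9.5]), np.float32(35.61138)) plateknob (array([418.5, -69. ]), np.float32(0.21486282)) paneer (array([595.5,   7.5]), np.float32(47.499165))
```

View pics/w4.png

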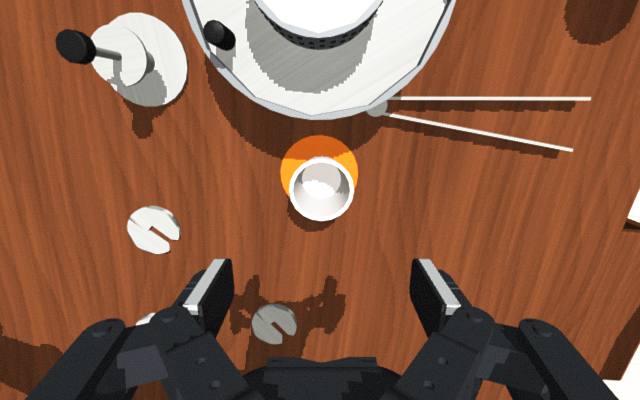

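The cup stands on the coaster, with its rim at (321,188). The tray knob is at (218,34) and the plate knob at (75,45). Next I grip the tray knob.

{"fn": "drive_tool", "kwargs": {
  "moves": [
    {"linear": [-0.01,0.015,0],"rotation": [0,0,0.14],"fingers": -1},
    {"linear": [-0.02,0.03,0],"rotation": [0,0,0.28],"fingers": -1},
    {"linear": [-0.03,0.045,0],"rotation": [0,0,0.42],"fingers": -1},
    {"linear": [-0.04,0.06,0],"rotation": [0,0,0.56],"fingers": -1},
    {"linear": [-0.05,0.075,0],"rotation": [0,0,0.7],"fingers": -1},
    {"linear": [-0.06,0.09,0],"rotation": [0,0,0.84],"fingers": -1},
    {"linear": [-0.07,0.105,0],"rotation": [0,0,0.98],"fingers": -1},
    {"linear": [-0.081,0.114,0],"rotation": [0,0,1.12],"fingers": -1}
  ]
}}

```text
time: 7.7
tcp_pos: [528.3, -39.1, 187.3]
eef_rot: [[-0.939, 0.345, -0.004], [0.345, 0.939, 0.0], [0.004, -0.001, -1.0]]
ft_force: [0.5, -0.0, 0.3]
width: 1.001
grip_force: 0.0
```

{"fn": "drive_tool", "kwargs": {
  "moves": [
    {"linear": [0,0,0],"rotation": [0,0,0.14],"fingers": -1},
    {"linear": [0,0,0],"rotation": [0,0,0.28],"fingers": -1},
    {"linear": [0,0,0],"rotation": [0,0,0.42],"fingers": -1},
    {"linear": [0,0,0],"rotation": [0,0,0.56],"fingers": -1},
    {"linear": [0,0,0],"rotation": [0,0,0.7],"fingers": -1},
    {"linear": [0,0,-0.02],"rotation": [0,0,0.84],"fingers": -1},
    {"linear": [0,0,-0.04],"rotation": [0,0,1.0],"fingers": -1},
    {"linear": [0,0,-0.04],"rotation": [0,0,1.0],"fingers": -1}
  ]
}}

```text
time: 8.5
tcp_pos: [526.4, -40.5, 145.3]
eef_rot: [[-0.802, -0.598, -0.009], [-0.598, 0.802, -0.0], [0.007, 0.005, -1.0]]
ft_force: [0.0, -0.4, -0.4]
width: 1.001
grip_force: 0.0
```

```bash
python3 - <<'E'
from h import *
env.get_obs();im,c=snap("wrist","w5"); o=env.get_obs();print(o["time"],o["tcp_pos"],np.round(o["eef_rot"],3).tolist(),np.round(o["joints"],2))
print("knob",fit_circle(im,c,(529,-40),98,8,dark=True),"paneer",fit_circle(im,c,(596,9),90,45),"plateknob",fit_circle(im,c,(433,-56),98,11,dark=True))
E
```

```text
8.55 [527.77380027 -40.71388161 146.94718662] [[-0.803, -0.596, -0.006], [-0.596, 0.803, -0.0], [0.005, 0.004, -1.0]] [-0.23  0.28  0.26  1.92 -0.09  0.96  2.29]
knob (array([519.5, -44.5]), np.float32(48.768173)) paneer (array([591.5,   6.5]), np.float32(26.94175)) plateknob (array([430., -57.]), np.float32(60.0))
```

View pics/w5.png

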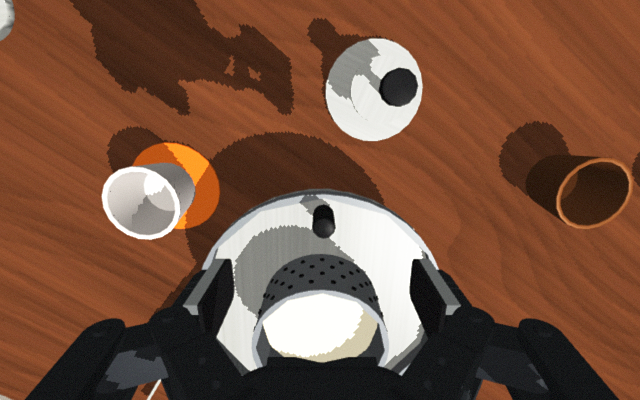

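The knob top is at about (323,230), and the cup stands upright at (142,203).

```bash
python3 - <<'E'
from h import *
im,c=snap("wrist"); o=env.get_obs();print(o["tcp_pos"],o["time"])
g=cv2.cvtColor(im,cv2.COLOR_BGR2GRAY)
n,l,st,ce=cv2.connectedComponentsWithStats((g[195:245,300:345]<60).astype(np.uint8));print(st[1:].tolist(),ce[1:])
for px in((323,229),(324,228)):print(ray("wrist",px,98,c))
print("knob",fit_circle(im,c,(528,-40),98,8,dark=True),proj("wrist",(530,-40.5,98),c),proj("wrist",(530,-40.5,66),c))
E
```

```text
[529.03435114 -40.80375866 148.25760212] 8.6
[[15, 8, 21, 33, 525], [33, 35, 1, 1, 1]] [[23.8952381  22.90666667]
 [33.         35.        ]]
[530.81038927 -37.81425159  98.        ]
[529.82385864 -37.70785583  98.        ]
knob (array([519.5, -44.5]), np.float32(48.897964)) [320.51269292 225.91420712] [320.52204007 209.87300357]
```

{"fn": "drive_tool", "kwargs": {
  "force": 25,
  "moves": [
    {"linear": [0,0.002,-0.03],"rotation": [0,0,0],"fingers": -1},
    {"linear": [0,0.002,-0.055],"rotation": [0,0,0],"fingers": -1},
    {"linear": [0,0.002,-0.067],"rotation": [0,0,0],"fingers": -0.5},
    {"linear": [0,0.002,-0.067],"rotation": [0,0,0],"fingers": 0},
    {"linear": [0,0.002,-0.067],"rotation": [0,0,0],"fingers": 1},
    {"linear": [0,0.002,-0.067],"rotation": [0,0,0],"fingers": 1},
    {"linear": [0,0.002,-0.067],"rotation": [0,0,0],"fingers": 1},
    {"linear": [0,0.002,-0.067],"rotation": [0,0,0],"fingers": 1}
  ]
}}

```text
time: 9.4
tcp_pos: [531.0, -38.8, 83.7]
eef_rot: [[-0.802, -0.597, 0.002], [-0.597, 0.802, 0.0], [-0.002, -0.001, -1.0]]
ft_force: [-1.2, 0.2, 5.2]
width: 0.174
grip_force: 24.4
```

```bash
python3 - <<'E'
import numpy as np
r=82.6;a0=np.radians(215.75);p=lambda a:np.array([r*np.cos(a),r*np.sin(a)])
N=16
for k in range(3):
  base=a0-2.106*min(8*k,N)/N
  for i in range(1,9):
    a=a0-2.106*(8*k+i)/N
    if 8*k+i<=N: print(k,i,((p(a)-p(base))/1000).round(4).tolist(),round(a-base,3))
E
```

```text
0 1 [-0.0058, 0.0092] -0.132
0 2 [-0.0102, 0.0191] -0.263
0 3 [-0.0134, 0.0295] -0.395
0 4 [-0.0152, 0.0402] -0.526
0 5 [-0.0155, 0.0511] -0.658
0 6 [-0.0144, 0.0619] -0.79
0 7 [-0.0119, 0.0725] -0.921
0 8 [-0.0081, 0.0826] -1.053
1 1 [0.0052, 0.0096] -0.132
1 2 [0.0115, 0.0184] -0.263
1 3 [0.019, 0.0263] -0.395
1 4 [0.0274, 0.0331] -0.526
1 5 [0.0367, 0.0388] -0.658
1 6 [0.0466, 0.0432] -0.79
1 7 [0.0571, 0.0462] -0.921
1 8 [0.0678, 0.0479] -1.053
```

{"fn": "drive_tool", "kwargs": {
  "moves": [
    {"linear": [-0.006,0.009,0],"rotation": [0,0,-0.13],"fingers": 1},
    {"linear": [-0.01,0.019,0],"rotation": [0,0,-0.26],"fingers": 1},
    {"linear": [-0.0135,0.0295,0],"rotation": [0,0,-0.395],"fingers": 1},
    {"linear": [-0.015,0.04,0],"rotation": [0,0,-0.525],"fingers": 1},
    {"linear": [-0.0155,0.051,0],"rotation": [0,0,-0.66],"fingers": 1},
    {"linear": [-0.0145,0.062,0],"rotation": [0,0,-0.79],"fingers": 1},
    {"linear": [-0.012,0.0725,0],"rotation": [0,0,-0.92],"fingers": 1},
    {"linear": [-0.008,0.0825,0],"rotation": [0,0,-1.05],"fingers": 1}
  ]
}}

```text
time: 10.2
tcp_pos: [522.2, 43.3, 83.6]
eef_rot: [[-0.915, 0.404, 0.0], [0.404, 0.915, 0.0], [-0.0, 0.0, -1.0]]
ft_force: [-1.7, -1.8, 5.9]
width: 0.174
grip_force: 25.6
```

{"fn": "drive_tool", "kwargs": {
  "moves": [
    {"linear": [0.005,0.0095,0],"rotation": [0,0,-0.13],"fingers": 1},
    {"linear": [0.0115,0.0185,0],"rotation": [0,0,-0.26],"fingers": 1},
    {"linear": [0.019,0.0265,0],"rotation": [0,0,-0.395],"fingers": 1},
    {"linear": [0.0275,0.033,0],"rotation": [0,0,-0.525],"fingers": 1},
    {"linear": [0.0365,0.039,0],"rotation": [0,0,-0.66],"fingers": 1},
    {"linear": [0.0465,0.043,0],"rotation": [0,0,-0.79],"fingers": 1},
    {"linear": [0.057,0.046,0],"rotation": [0,0,-0.92],"fingers": 1},
    {"linear": [0.068,0.048,0],"rotation": [0,0,-1.05],"fingers": 1}
  ]
}}

```text
time: 11.0
tcp_pos: [589.1, 90.0, 83.6]
eef_rot: [[-0.104, 0.995, -0.003], [0.995, 0.104, -0.001], [-0.001, -0.003, -1.0]]
ft_force: [-13.3, -3.8, 14.4]
width: 0.171
grip_force: 26.6
```

{"fn": "drive_tool", "kwargs": {
  "moves": [
    {"linear": [0,0,0],"rotation": [0,0,0],"fingers": 1},
    {"linear": [0,0,0],"rotation": [0,0,0],"fingers": 1},
    {"linear": [0,0,0],"rotation": [0,0,0],"fingers": 1}
  ]
}}

```text
time: 11.3
tcp_pos: [590.8, 90.1, 83.7]
eef_rot: [[-0.109, 0.994, 0.002], [0.994, 0.109, -0.001], [-0.001, 0.002, -1.0]]
ft_force: [-0.8, -2.0, 6.0]
width: 0.169
grip_force: 25.5
```

```bash
python3 - <<'E'
from h import *
o=env.get_obs();print(o["tcp_pos"],o["moment"],o["ft_force"],np.round(o["joints"],2))
im,c=snap("top","t6"); cv2.imwrite("pics/t6c.png",cv2.resize(im[90:300,150:500],None,fx=2.2,fy=2.2))
E
```

```text
[590.77956603  90.1333022   83.68627337] [-0.51795467  0.27190877 -0.08613514] [-0.79837657 -1.98985815  5.97955364] [-0.73  0.55  0.67  1.83 -0.42  0.91  0.25]
```

View pics/t6c.png

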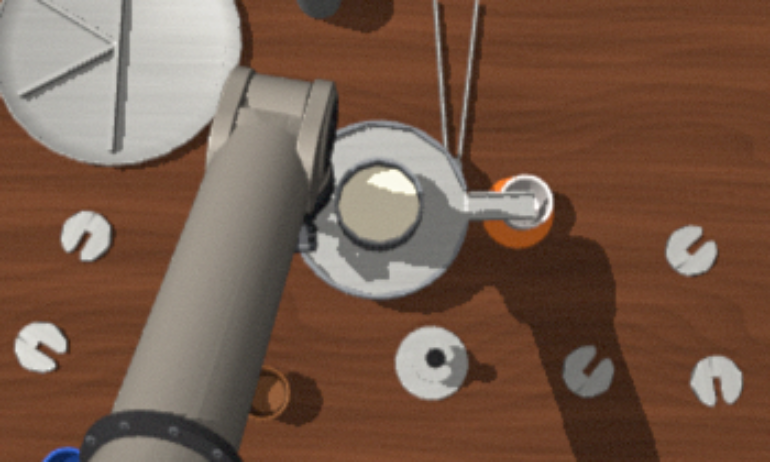

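The spout lies over the cup on the coaster, seen at (525,203) in the crop. Releasing the knob and going to the plate.

{"fn": "drive_tool", "kwargs": {
  "moves": [
    {"linear": [0,0,0],"rotation": [0,0,0],"fingers": 0.3},
    {"linear": [0,0,0],"rotation": [0,0,0],"fingers": -0.2},
    {"linear": [0,0,0.01],"rotation": [0,0,0],"fingers": -0.5},
    {"linear": [0,0,0.05],"rotation": [0,0,0],"fingers": -0.5},
    {"linear": [0,0,0.1],"rotation": [0,0,0],"fingers": -0.5},
    {"linear": [-0.03,-0.028,0.12],"rotation": [0,0,0],"fingers": -0.5},
    {"linear": [-0.063,-0.058,0.12],"rotation": [0,0,0],"fingers": -0.5},
    {"linear": [-0.097,-0.09,0.12],"rotation": [0,0,0],"fingers": -0.5}
  ]
}}

```text
time: 12.15
tcp_pos: [492.8, 1.0, 203.6]
eef_rot: [[-0.112, 0.994, 0.002], [0.994, 0.112, 0.001], [0.0, 0.003, -1.0]]
ft_force: [-1.3, -0.7, -0.7]
width: 0.751
grip_force: 0.0
```

{"fn": "drive_tool", "kwargs": {
  "moves": [
    {"linear": [-0.02,-0.02,0],"rotation": [0,0,0],"fingers": -0.5},
    {"linear": [-0.043,-0.038,0],"rotation": [0,0,0],"fingers": -0.5},
    {"linear": [-0.063,-0.058,0],"rotation": [0,0,0],"fingers": -0.5},
    {"linear": [-0.063,-0.058,-0.03],"rotation": [0,0,0],"fingers": -0.5},
    {"linear": [-0.063,-0.058,-0.05],"rotation": [0,0,0],"fingers": -0.5},
    {"linear": [-0.063,-0.058,-0.05],"rotation": [0,0,0],"fingers": -0.5},
    {"linear": [-0.063,-0.058,-0.05],"rotation": [0,0,0],"fingers": -0.5}
  ]
}}

```text
time: 12.85
tcp_pos: [430.2, -56.4, 152.9]
eef_rot: [[-0.111, 0.994, 0.0], [0.994, 0.111, -0.0], [-0.0, 0.0, -1.0]]
ft_force: [-0.4, 0.8, -0.5]
width: 0.752
grip_force: 0.0
```

```bash
python3 - <<'E'
from h import *
o=env.get_obs();print(o["tcp_pos"],o["time"])
im,c=snap("wrist","w7");print("plateknob",fit_circle(im,c,(431,-56),98,11,dark=True), "disc",fit_circle(im,c,(431,-56),6,42),"flange",fit_circle(im,c,(431,-56),46,24))
im,c=snap("top","t7")
k=fit_circle(im,c,(590,91),98,8,dark=True);t=fit_circle(im,c,(597,9),76,101);print(k,t,np.degrees(np.arctan2(*(k[0]-t[0])[::-1])))
print("plateknob",fit_circle(im,c,(431,-56),98,11,dark=True),"paneer",fit_circle(im,c,(596,9),90,45))
K,R,tt=c
for nm,px,z in(("spout",None,66),):
    # spout direction: bright strip between r=110..160
    print()
E
```

```text
[430.22754217 -56.42346224 152.91931661] 12.85
plateknob (array([430.5, -54. ]), np.float32(52.30591)) disc (array([432. , -55.5]), np.float32(52.326736)) flange (array([415.5, -41. ]), np.float32(26.754665))
(array([584.5,  89.5]), np.float32(51.926968)) (array([597.,   9.]), np.float32(37.356792)) 98.82637095422793
plateknob (array([445. , -51.5]), np.float32(5.8638577)) paneer (array([595.5,   7.5]), np.float32(47.757004))
```

View pics/w7.png

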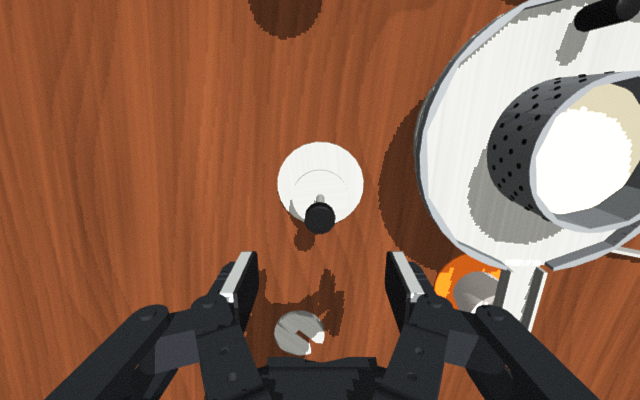

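The plate knob is at (319,217), centred between the pads, and the spout is over the cup at lower right (520,290).

{"fn": "drive_tool", "kwargs": {
  "force": 60,
  "moves": [
    {"linear": [0,0.0015,-0.03],"rotation": [0,0,0],"fingers": -0.5},
    {"linear": [0,0.0015,-0.06],"rotation": [0,0,0],"fingers": -0.5},
    {"linear": [0,0.0015,-0.078],"rotation": [0,0,0],"fingers": -0.5},
    {"linear": [0,0.0015,-0.078],"rotation": [0,0,0],"fingers": 0},
    {"linear": [0,0.0015,-0.078],"rotation": [0,0,0],"fingers": 1},
    {"linear": [0,0.0015,-0.078],"rotation": [0,0,0],"fingers": 1},
    {"linear": [0,0.0015,-0.078],"rotation": [0,0,0],"fingers": 1},
    {"linear": [0,0.0015,-0.078],"rotation": [0,0,0],"fingers": 1}
  ]
}}

```text
time: 13.75
tcp_pos: [430.6, -54.8, 75.7]
eef_rot: [[-0.111, 0.994, 0.002], [0.994, 0.111, 0.001], [0.001, 0.002, -1.0]]
ft_force: [-2.6, 0.5, 6.3]
width: 0.232
grip_force: 58.3
```

{"fn": "drive_tool", "kwargs": {
  "moves": [
    {"linear": [0,0,0.03],"rotation": [0,0,0],"fingers": 1},
    {"linear": [0,0,0.07],"rotation": [0,0,0],"fingers": 1},
    {"linear": [0,0,0.11],"rotation": [0,0,0],"fingers": 1},
    {"linear": [0,0,0.14],"rotation": [0,0,0],"fingers": 1},
    {"linear": [0,0,0.14],"rotation": [0,0,0],"fingers": 1},
    {"linear": [0,0,0.14],"rotation": [0,0,0],"fingers": 1}
  ]
}}

```text
time: 14.35
tcp_pos: [429.6, -54.3, 214.3]
eef_rot: [[-0.111, 0.994, 0.001], [0.994, 0.111, 0.002], [0.002, 0.001, -1.0]]
ft_force: [-0.5, 1.0, -5.0]
width: 0.23
grip_force: 59.8
```

```bash
python3 - <<'E'
from h import *
o=env.get_obs();print(o["tcp_pos"],o["time"],np.round(o["joints"],2))
im,c=snap("wrist","w8");z=o["tcp_pos"][2]
for dz in (-74,):
  print("disc",fit_circle(im,c,o["tcp_pos"],z+dz+6,42),"flange",fit_circle(im,c,o["tcp_pos"],z+dz+46,24))
print("paneer",fit_circle(im,c,(596,9),90,45),"mould",fit_circle(im,c,(596,9),116,48),fit_circle(im,c,(597,9),76,101))
E
```

```text
[429.62467124 -54.33242727 214.27368974] 14.35 [-0.9   0.01  0.95  2.06 -0.01  1.07  0.16]
disc (array([429.12467124, -52.33242727]), np.float32(50.32897)) flange (array([437.62467124, -44.33242727]), np.float32(23.205776))
paneer (array([597. ,   9.5]), np.float32(37.122643)) mould (array([599.,  10.]), np.float32(32.272636)) (array([596.5,  10.5]), np.float32(56.82715))
```

View pics/w8.png

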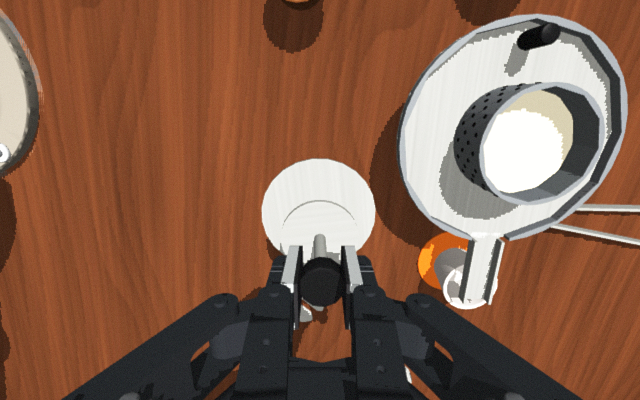

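The plate hangs level in the pads, with its disc at (319,208) and knob at (322,282). The mould is free at (540,150).

{"fn": "drive_tool", "kwargs": {
  "moves": [
    {"linear": [0.035,0.013,0.01],"rotation": [0,0,0],"fingers": 1},
    {"linear": [0.07,0.026,0.01],"rotation": [0,0,0],"fingers": 1},
    {"linear": [0.105,0.039,0.01],"rotation": [0,0,0],"fingers": 1},
    {"linear": [0.14,0.052,0.01],"rotation": [0,0,0],"fingers": 1},
    {"linear": [0.16,0.06,0.01],"rotation": [0,0,0],"fingers": 1},
    {"linear": [0.167,0.0625,0.01],"rotation": [0,0,0],"fingers": 1},
    {"linear": [0.167,0.0625,0.01],"rotation": [0,0,0],"fingers": 1},
    {"linear": [0.167,0.0625,0.0],"rotation": [0,0,0],"fingers": 1}
  ]
}}

```text
time: 15.2
tcp_pos: [596.3, 6.3, 214.0]
eef_rot: [[-0.109, 0.994, -0.0], [0.994, 0.109, -0.001], [-0.001, -0.0, -1.0]]
ft_force: [0.7, -1.3, -4.7]
width: 0.228
grip_force: 60.1
```

{"fn": "drive_tool", "kwargs": {
  "moves": [
    {"linear": [0,0,-0.01],"rotation": [0,0,0],"fingers": 1},
    {"linear": [0,0,-0.015],"rotation": [0,0,0],"fingers": 1},
    {"linear": [0,0,-0.015],"rotation": [0,0,0],"fingers": 1},
    {"linear": [0,0,-0.015],"rotation": [0,0,0],"fingers": 1}
  ]
}}

```text
time: 15.6
tcp_pos: [596.7, 7.7, 199.4]
eef_rot: [[-0.111, 0.994, 0.0], [0.994, 0.111, 0.0], [0.0, 0.0, -1.0]]
ft_force: [1.4, -0.6, -3.3]
width: 0.227
grip_force: 59.9
```

```bash
python3 - <<'E'
from h import *
o=env.get_obs();p=o["tcp_pos"];print(p,o["time"])
im,c=snap("wrist","w9");z=p[2]
print("disc",fit_circle(im,c,p,z-68,42),"paneer",fit_circle(im,c,(596,9),116,48),"tray",fit_circle(im,c,(597,9),76,101))
im,c=snap("top","t9");print("tray",fit_circle(im,c,(597,9),76,101),"disc",fit_circle(im,c,p,z-68,42))
E
```

```text
[596.72746165   7.67723677 199.42022963] 15.6
disc (array([596.72746165,   5.67723677]), np.float32(27.105461)) paneer (array([590. ,  10.5]), np.float32(21.167023)) tray (array([596.5,  11. ]), np.float32(48.998207))
tray (array([597. ,   8.5]), np.float32(18.931112)) disc (array([587.22746165,   8.67723677]), np.float32(5.745936))
```

View pics/w9.png

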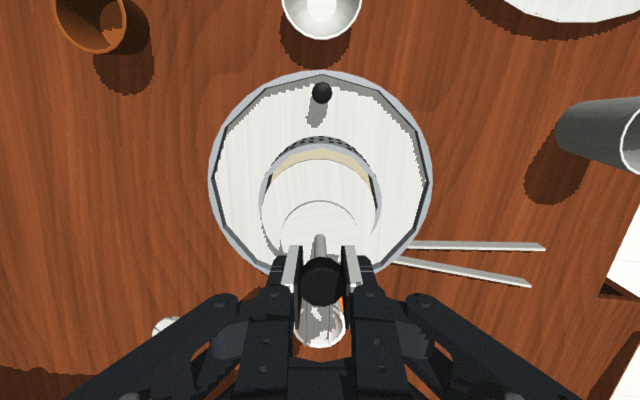

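The disc sits concentric in the mould mouth at about (320,200). Lowering slowly while watching the force.

{"fn": "drive_tool", "kwargs": {
  "moves": [
    {"linear": [0,0.001,-0.006],"rotation": [0,0,0],"fingers": 1},
    {"linear": [0,0.001,-0.01],"rotation": [0,0,0],"fingers": 1},
    {"linear": [0,0.001,-0.014],"rotation": [0,0,0],"fingers": 1},
    {"linear": [0,0.001,-0.017],"rotation": [0,0,0],"fingers": 1},
    {"linear": [0,0.001,-0.02],"rotation": [0,0,0],"fingers": 1},
    {"linear": [0,0.001,-0.02],"rotation": [0,0,0],"fingers": 1}
  ]
}}

```text
time: 16.3
tcp_pos: [596.7, 8.8, 178.8]
eef_rot: [[-0.111, 0.994, -0.001], [0.994, 0.111, -0.0], [0.0, -0.001, -1.0]]
ft_force: [-0.2, -0.1, -4.5]
width: 0.232
grip_force: 60.0
```

{"fn": "drive_tool", "kwargs": {
  "moves": [
    {"linear": [0,0,-0.004],"rotation": [0,0,0],"fingers": 1},
    {"linear": [0,0,-0.008],"rotation": [0,0,0],"fingers": 1},
    {"linear": [0,0,-0.012],"rotation": [0,0,0],"fingers": 1},
    {"linear": [0,0,-0.014],"rotation": [0,0,0],"fingers": 1},
    {"linear": [0,0,-0.014],"rotation": [0,0,0],"fingers": 1}
  ]
}}

```text
time: 16.8
tcp_pos: [596.8, 8.6, 166.1]
eef_rot: [[-0.111, 0.994, -0.0], [0.994, 0.111, 0.001], [0.001, -0.0, -1.0]]
ft_force: [-2.7, 0.1, 2.4]
width: 0.228
grip_force: 60.6
```

{"fn": "drive_tool", "kwargs": {
  "moves": [
    {"linear": [0,0,-0.001],"rotation": [0,0,0],"fingers": 1},
    {"linear": [0,0,-0.001],"rotation": [0,0,0],"fingers": 0.3},
    {"linear": [0,0,-0.001],"rotation": [0,0,0],"fingers": -0.2},
    {"linear": [0,0,-0.001],"rotation": [0,0,0],"fingers": -0.5},
    {"linear": [0,0,0.02],"rotation": [0,0,0],"fingers": -0.5},
    {"linear": [0,0,0.06],"rotation": [0,0,0],"fingers": -0.5},
    {"linear": [0,0,0.1],"rotation": [0,0,0],"fingers": -0.5},
    {"linear": [0,0,0.1],"rotation": [0,0,0],"fingers": -0.5}
  ]
}}

```text
time: 17.6
tcp_pos: [600.6, 7.6, 271.1]
eef_rot: [[-0.11, 0.994, 0.011], [0.994, 0.11, 0.0], [-0.001, 0.011, -1.0]]
ft_force: [1.3, -0.8, -0.6]
width: 0.752
grip_force: 0.0
```

{"fn": "drive_tool", "kwargs": {
  "moves": [
    {"linear": [0,0,0],"rotation": [0,0,0],"fingers": -1},
    {"linear": [0,0,0],"rotation": [0,0,0],"fingers": -1}
  ]
}}

```text
time: 17.8
tcp_pos: [596.3, 9.0, 264.2]
eef_rot: [[-0.111, 0.994, -0.002], [0.994, 0.111, -0.0], [0.0, -0.002, -1.0]]
ft_force: [0.2, -1.0, -1.0]
width: 0.999
grip_force: 0.0
```

```bash
python3 - <<'E'
from h import *
o=env.get_obs();p=o["tcp_pos"];print(p,o["time"])
im,c=snap("wrist","w10")
print("knob",fit_circle(im,c,(597,9),188,11,dark=True),"disc",fit_circle(im,c,(597,9),96,42),"flange",fit_circle(im,c,(597,9),136,24),"mouldin",fit_circle(im,c,(597,9),116,48),"tray",fit_circle(im,c,(597,9),76,101))
im,c=snap("top","t10")
print("tray",fit_circle(im,c,(597,9),76,101),"cup",fit_circle(im,c,(612,-155),54,31))
hsv=cv2.cvtColor(im,cv2.COLOR_BGR2HSV)
for s,ce,m in blobs(im,lo=150,s=75,v=95): print(s.tolist(),ce.round(1),ray("top",ce,7,c)[:2].round(0))
E
```

```text
[596.30569064   8.97809203 264.17089299] 17.8
knob (array([596.5,  10. ]), np.float32(55.94948)) disc (array([596.5,  13.5]), np.float32(36.324306)) flange (array([582. ,  18.5]), np.float32(27.252363)) mouldin (array([587.5,  15. ]), np.float32(12.109831)) tray (array([597.,  11.]), np.float32(53.781754))
tray (array([597.,   8.]), np.float32(19.881775)) cup (array([ 613. , -158.5]), np.float32(39.008793))
[0, 0, 121, 49, 5670] [59.8 23.1] [1038.  736.]
[244, 0, 173, 56, 8490] [331.2  27.3] [1045.   -5.]
[541, 0, 99, 62, 5915] [591.   29.6] [1056. -709.]
[146, 55, 114, 111, 9638] [202.6 109.8] [803. 331.]
[225, 63, 131, 275, 15173] [289.1 204.4] [555.  92.]
[323, 129, 79, 97, 2460] [354.5 186.8] [605. -76.]
[177, 186, 23, 23, 374] [188.7 196.2] [569. 352.]
[453, 192, 23, 23, 327] [463.  203.6] [ 569. -356.]
[156, 236, 24, 24, 395] [167.1 246.9] [436. 399.]
[406, 247, 23, 24, 392] [416.3 259.1] [ 423. -236.]
[464, 252, 23, 22, 336] [475.5 262. ] [ 420. -386.]
[188, 342, 91, 58, 3543] [233.5 372.2] [133. 213.]
[286, 381, 66, 19, 800] [317.3 392.5] [91.  6.]
```

View pics/w10.png

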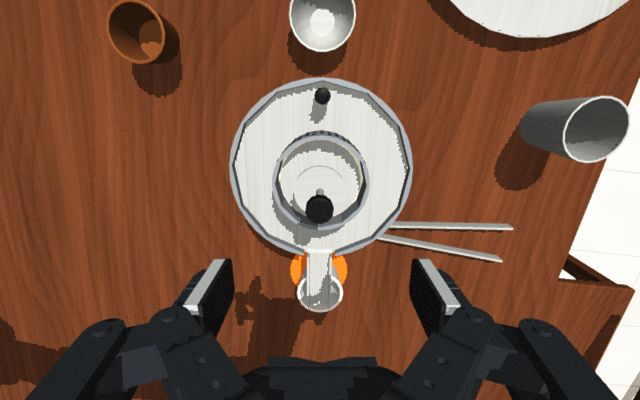

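The plate sits in the mould, with its knob at (319,208). The spout is over the cup at (320,285). Next come the weights, so I write a silhouette fit and hover over the first one.

```bash
cat >> h.py <<'E'
from scipy.optimize import minimize
_a=np.linspace(0,2*np.pi,60,endpoint=False); DISC=29*np.stack([np.cos(_a),np.sin(_a)],1)
SLOT=np.array([[-5.5,-5.5],[21,-5.5],[30,-10.5],[30,10.5],[21,5.5],[-5.5,5.5]],float)
def rend(c,x,y,th,sh,z0=0,S=4):
    K,R,t=c; r=np.array([[np.cos(th),-np.sin(th)],[np.sin(th),np.cos(th)]])
    def pj(poly,z):
        P=np.c_[poly@r.T+[x,y],np.full(len(poly),z)]@R.T+t; q=P@K.T; return np.round(q[:,:2]/q[:,2:]*S+S/2).astype(np.int32)
    h,w=sh; A=np.zeros((h*S//1,w*S//1),np.uint8)
    a,b=pj(DISC,z0),pj(DISC,z0+7); cv2.fillConvexPoly(A,cv2.convexHull(np.r_[a,b]),255)
    s0=np.zeros_like(A);s1=np.zeros_like(A);cv2.fillPoly(s0,[pj(SLOT,z0)],255);cv2.fillPoly(s1,[pj(SLOT,z0+7)],255)
    A[(s0&s1)>0]=0
    return cv2.resize(A,(w,h),interpolation=cv2.INTER_AREA)/255.
def fit_weight(im,c,p0,z0=0,rad=45):
    "pose (x,y,deg) of a weight near p0: silhouette against saturation of the wood"
    u=proj(0,(p0[0],p0[1],z0),c); K,R,t=c; pxr=int(rad*K[0,0]/(R@np.array([p0[0],p0[1],z0])+t)[2])
    x0,y0=max(0,int(u[0])-pxr),max(0,int(u[1])-pxr); x1,y1=min(640,int(u[0])+pxr),min(400,int(u[1])+pxr)
    Kc=K.copy();Kc[0,2]-=x0;Kc[1,2]-=y0;cc=(Kc,R,t); crop=im[y0:y1,x0:x1]
    hsv=cv2.cvtColor(crop,cv2.COLOR_BGR2HSV); sh=crop.shape[:2]
    m=(hsv[...,1]<75)&(hsv[...,2]>75); n,l,st,ce=cv2.connectedComponentsWithStats(m.astype(np.uint8))
    i=1+np.argmin([np.hypot(*(ce[k]-[u[0]-x0,u[1]-y0]))-0.05*st[k,4]**.5*5*(st[k,4]>100) for k in range(1,n)]); mm=(l==i).astype(float)
    ce=ce[i]+[x0,y0]; q=ray(0,ce,z0+4,c)
    f=lambda v:np.abs(rend(cc,v[0],v[1],v[2],sh,z0)-mm).sum()/mm.sum()
    b=min(((f((q[0]-3*np.cos(a)*0,q[1],a)),a) for a in np.radians(np.arange(0,360,15))))
    best=min((minimize(f,(q[0],q[1],b[1]+d),method="Nelder-Mead",options=dict(initial_simplex=[[q[0],q[1],b[1]+d],[q[0]+3,q[1],b[1]+d],[q[0],q[1]+3,b[1]+d],[q[0],q[1],b[1]+d+.2]],maxiter=120)) for d in(-.1,.1)),key=lambda r:r.fun)
    v=best.x; return round(v[0],1),round(v[1],1),round(np.degrees(v[2])%360,1),round(best.fun,3),int(mm.sum())
E
python3 - <<'E'
from h import *
im=cv2.imread("pics/t10.png");c=cal("top")
for p in((569,352),(569,-356),(436,399),(423,-236),(420,-386)): print(fit_weight(im,c,p))
E
```

```text
(np.float64(568.4), np.float64(353.8), np.float64(155.7), np.float64(0.098), 386)
(np.float64(570.7), np.float64(-358.4), np.float64(312.8), np.float64(0.09), 363)
(np.float64(436.1), np.float64(397.6), np.float64(239.0), np.float64(0.106), 404)
(np.float64(425.0), np.float64(-238.0), np.float64(323.2), np.float64(0.092), 400)
(np.float64(417.3), np.float64(-386.0), np.float64(189.4), np.float64(0.097), 380)
```

{"fn": "drive_tool", "kwargs": {
  "moves": [
    {"linear": [-0.025,-0.035,0],"rotation": [0,0,0],"fingers": -1},
    {"linear": [-0.05,-0.07,0],"rotation": [0,0,0],"fingers": -1},
    {"linear": [-0.075,-0.105,0],"rotation": [0,0,0],"fingers": -1},
    {"linear": [-0.1,-0.14,-0.02],"rotation": [0,0,0],"fingers": -1},
    {"linear": [-0.125,-0.175,-0.05],"rotation": [0,0,0],"fingers": -1},
    {"linear": [-0.15,-0.21,-0.08],"rotation": [0,0,0],"fingers": -1},
    {"linear": [-0.174,-0.245,-0.11],"rotation": [0,0,0],"fingers": -1},
    {"linear": [-0.174,-0.245,-0.11],"rotation": [0,0,0],"fingers": -1}
  ]
}}

```text
time: 18.7
tcp_pos: [416.1, -239.3, 152.0]
eef_rot: [[-0.102, 0.995, -0.008], [0.995, 0.102, 0.001], [0.001, -0.008, -1.0]]
ft_force: [-0.1, -0.0, -0.1]
width: 1.002
grip_force: 0.0
```

{"fn": "drive_tool", "kwargs": {
  "moves": [
    {"linear": [0,0,0],"rotation": [0,0,0],"fingers": -1},
    {"linear": [0,0,0],"rotation": [0,0,0],"fingers": -1}
  ]
}}

```text
time: 18.9
tcp_pos: [424.1, -235.5, 155.5]
eef_rot: [[-0.112, 0.994, 0.001], [0.994, 0.112, 0.0], [-0.0, 0.001, -1.0]]
ft_force: [-0.3, 1.2, 0.3]
width: 1.002
grip_force: 0.0
```

```bash
python3 - <<'E'
from h import *
o=env.get_obs();print(o["tcp_pos"],o["time"],np.round(o["eef_rot"],3).tolist())
im,c=snap("wrist","w11")
for p in((423,-236),(420,-386)): print(proj(0,(p[0],p[1],0),c),fit_weight(im,c,p))
E
```

```text
[ 424.07120089 -235.52050272  155.53476834] 18.9 [[-0.112, 0.994, 0.001], [0.994, 0.112, 0.0], [-0.0, 0.001, -1.0]]
[318.6542914  183.91973314] (np.float64(425.4), np.float64(-236.4), np.float64(323.0), np.float64(0.037), 2395)
[301.95126921 308.4635848 ] (np.float64(417.9), np.float64(-384.6), np.float64(189.8), np.float64(0.039), 1760)
```

{"fn": "drive_tool", "kwargs": {
  "moves": [
    {"linear": [0.002,0,-0.02],"rotation": [0,0,0.14],"fingers": -0.6},
    {"linear": [0.002,0,-0.04],"rotation": [0,0,0.28],"fingers": -0.6},
    {"linear": [0.002,0,-0.06],"rotation": [0,0,0.42],"fingers": -0.6},
    {"linear": [0.002,0,-0.09],"rotation": [0,0,0.56],"fingers": -0.6},
    {"linear": [0.002,0,-0.11],"rotation": [0,0,0.7],"fingers": -0.6},
    {"linear": [0.002,0,-0.13],"rotation": [0,0,0.813],"fingers": -0.6},
    {"linear": [0.002,0,-0.145],"rotation": [0,0,0.813],"fingers": -0.6},
    {"linear": [0.002,0,-0.153],"rotation": [0,0,0.813],"fingers": -0.6}
  ]
}}

```text
time: 19.75
tcp_pos: [426.4, -234.8, 1.7]
eef_rot: [[-0.8, 0.6, 0.0], [0.6, 0.8, 0.001], [0.0, 0.001, -1.0]]
ft_force: [0.1, 0.5, 0.8]
width: 0.801
grip_force: 0.0
```

{"fn": "drive_tool", "kwargs": {
  "moves": [
    {"linear": [0,0,0],"rotation": [0,0,0],"fingers": -0.6},
    {"linear": [0,0,-0.002],"rotation": [0,0,0],"fingers": -0.6},
    {"linear": [0,0,-0.002],"rotation": [0,0,0],"fingers": -0.6}
  ]
}}

```text
time: 20.05
tcp_pos: [425.8, -236.2, 1.0]
eef_rot: [[-0.798, 0.602, 0.001], [0.602, 0.798, -0.0], [-0.001, 0.001, -1.0]]
ft_force: [-0.4, 0.1, 0.3]
width: 0.8
grip_force: 0.0
```

```bash
python3 - <<'E'
from h import *
im,c=snap("wrist","w12"); o=env.get_obs();print(o["tcp_pos"],o["time"],np.round(o["eef_rot"],3).tolist(),o["ft_force"],o["width"])
print(fit_weight(im,c,(425,-236)))
cv2.imwrite("pics/w12c.png",cv2.resize(im[200:400,160:480],None,fx=2.4,fy=2.4))
E
```

```text
[ 425.71054339 -236.32399099    0.99229662] 20.1 [[-0.798, 0.602, 0.001], [0.602, 0.798, -0.0], [-0.001, 0.001, -1.0]] [ 0.25494288  0.02488215 -0.15217426] 0.8033421179079481
(np.float64(425.4), np.float64(-236.3), np.float64(323.4), np.float64(0.042), 8475)
```

{"fn": "drive_tool", "kwargs": {
  "moves": [
    {"linear": [0,0,-0.002],"rotation": [0,0,0],"fingers": -0.5},
    {"linear": [0,0,-0.004],"rotation": [0,0,0],"fingers": -0.5},
    {"linear": [0,0,-0.004],"rotation": [0,0,0],"fingers": -0.5},
    {"linear": [0,0,-0.004],"rotation": [0,0,0],"fingers": -0.5}
  ]
}}

```text
time: 20.5
tcp_pos: [424.9, -236.3, -3.7]
eef_rot: [[-0.798, 0.603, -0.0], [0.603, 0.798, 0.0], [0.0, 0.0, -1.0]]
ft_force: [-0.1, 0.6, -0.1]
width: 0.751
grip_force: 0.0
```

{"fn": "drive_tool", "kwargs": {
  "moves": [
    {"linear": [0,0,-0.001],"rotation": [0,0,0],"fingers": -0.5},
    {"linear": [0,0,-0.002],"rotation": [0,0,0],"fingers": -0.5},
    {"linear": [0,0,-0.002],"rotation": [0,0,0],"fingers": -0.5}
  ]
}}

```text
time: 20.8
tcp_pos: [424.8, -236.2, -5.8]
eef_rot: [[-0.798, 0.603, -0.0], [0.603, 0.798, 0.0], [0.0, 0.0, -1.0]]
ft_force: [-0.3, 0.2, -0.5]
width: 0.747
grip_force: 0.0
```

{"fn": "drive_tool", "kwargs": {
  "force": 70,
  "moves": [
    {"linear": [0,0,0.002],"rotation": [0,0,0],"fingers": -0.5},
    {"linear": [0,0,0.002],"rotation": [0,0,0],"fingers": -0.3},
    {"linear": [0,0,0.002],"rotation": [0,0,0],"fingers": 1},
    {"linear": [0,0,0.002],"rotation": [0,0,0],"fingers": 1},
    {"linear": [0,0,0.002],"rotation": [0,0,0],"fingers": 1},
    {"linear": [0,0,0.002],"rotation": [0,0,0],"fingers": 1}
  ]
}}

```text
time: 21.4
tcp_pos: [425.1, -236.4, -2.5]
eef_rot: [[-0.798, 0.603, 0.001], [0.603, 0.798, 0.001], [0.0, 0.001, -1.0]]
ft_force: [-2.8, 1.3, 12.2]
width: 0.635
grip_force: 71.2
```

{"fn": "drive_tool", "kwargs": {
  "moves": [
    {"linear": [0,0,0.02],"rotation": [0,0,0],"fingers": 1},
    {"linear": [0,0,0.06],"rotation": [0,0,0],"fingers": 1},
    {"linear": [0,0,0.1],"rotation": [0,0,0],"fingers": 1},
    {"linear": [0,0,0.15],"rotation": [0,0,0],"fingers": 1},
    {"linear": [0,0,0.15],"rotation": [0,0,0],"fingers": 1},
    {"linear": [0,0,0.15],"rotation": [0,0,0],"fingers": 1}
  ]
}}

```text
time: 22.0
tcp_pos: [425.4, -236.1, 147.2]
eef_rot: [[-0.798, 0.602, 0.002], [0.602, 0.798, 0.0], [-0.002, 0.002, -1.0]]
ft_force: [-0.1, 0.5, -1.7]
width: 0.636
grip_force: 74.8
```

```bash
python3 - <<'E'
from h import *
o=env.get_obs();p=o["tcp_pos"];print(p,o["time"],o["ft_force"],o["width"],np.round(o["joints"],2))
im,c=snap("wrist","w13")
for dz in(2,4,6): print(dz,fit_weight(im,c,p,z0=p[2]+dz))
E
```

```text
[ 425.43212915 -236.09807265  147.154338  ] 22.0 [-0.11398162  0.51518265 -1.7372    ] 0.6360936227268692 [-0.23  0.25  0.75  2.03 -0.22  0.93  1.56]
2 (np.float64(426.4), np.float64(-235.3), np.float64(323.9), np.float64(0.062), 8536)
4 (np.float64(425.8), np.float64(-234.7), np.float64(323.2), np.float64(0.091), 8536)
6 (np.float64(425.1), np.float64(-234.5), np.float64(323.7), np.float64(0.124), 8536)
```

{"fn": "drive_tool", "kwargs": {
  "moves": [
    {"linear": [0.01,0.025,0.03],"rotation": [0,0,0],"fingers": 1},
    {"linear": [0.025,0.06,0.065],"rotation": [0,0,0],"fingers": 1},
    {"linear": [0.042,0.1,0.065],"rotation": [0,0,0],"fingers": 1},
    {"linear": [0.06,0.142,0.065],"rotation": [0,0,0],"fingers": 1},
    {"linear": [0.077,0.184,0.065],"rotation": [0,0,0],"fingers": 1},
    {"linear": [0.095,0.226,0.065],"rotation": [0,0,0],"fingers": 1},
    {"linear": [0.112,0.268,0.065],"rotation": [0,0,0],"fingers": 1},
    {"linear": [0.119,0.284,0.065],"rotation": [0,0,0],"fingers": 1}
  ]
}}

```text
time: 22.85
tcp_pos: [543.6, 53.8, 208.5]
eef_rot: [[-0.802, 0.597, -0.004], [0.597, 0.802, 0.001], [0.004, -0.002, -1.0]]
ft_force: [-0.5, -1.2, -1.7]
width: 0.634
grip_force: 74.9
```

{"fn": "drive_tool", "kwargs": {
  "moves": [
    {"linear": [0,0,-0.02],"rotation": [0,0,0],"fingers": 1},
    {"linear": [0,0,-0.05],"rotation": [0,0,0],"fingers": 1},
    {"linear": [0,0,-0.07],"rotation": [0,0,0],"fingers": 1},
    {"linear": [0,0,-0.07],"rotation": [0,0,0],"fingers": 1},
    {"linear": [0,0,-0.07],"rotation": [0,0,0],"fingers": 1}
  ]
}}

```text
time: 23.35
tcp_pos: [543.1, 47.0, 140.3]
eef_rot: [[-0.797, 0.603, -0.003], [0.603, 0.797, -0.001], [0.001, -0.002, -1.0]]
ft_force: [1.1, -0.0, -0.7]
width: 0.634
grip_force: 74.9
```

```bash
python3 - <<'E'
from h import *
o=env.get_obs();p=o["tcp_pos"];print(p,o["time"],o["ft_force"],np.round(o["joints"],2))
im,c=snap("wrist","w14")
print(fit_weight(im,c,p,z0=p[2]+2)); print("knob",fit_circle(im,c,(597,9),188,11,dark=True),proj(0,(596.5,9.5,188),c))
E
```

```text
[543.11910341  46.97209893 140.32727808] 23.35 [ 1.06072479 -0.02508176 -0.73962669] [-0.63  0.35  0.57  1.9  -0.23  0.96  0.97]
(np.float64(528.9), np.float64(58.3), np.float64(240.4), np.float64(0.597), 24376)
knob (array([582.,  20.]), np.float32(6.336841)) [323.62106303 445.89427025]
```

{"fn": "drive_tool", "kwargs": {
  "moves": [
    {"linear": [0,0,-0.005],"rotation": [0,0,0],"fingers": 1},
    {"linear": [0.008,-0.006,-0.005],"rotation": [0,0,0],"fingers": 1},
    {"linear": [0.016,-0.012,-0.005],"rotation": [0,0,0],"fingers": 1},
    {"linear": [0.024,-0.018,-0.005],"rotation": [0,0,0],"fingers": 1},
    {"linear": [0.032,-0.024,-0.005],"rotation": [0,0,0],"fingers": 1},
    {"linear": [0.037,-0.0275,-0.005],"rotation": [0,0,0],"fingers": 1},
    {"linear": [0.042,-0.031,-0.005],"rotation": [0,0,0],"fingers": 1}
  ]
}}

```text
time: 24.1
tcp_pos: [586.5, 16.2, 136.3]
eef_rot: [[-0.798, 0.603, -0.0], [0.603, 0.798, -0.0], [-0.0, -0.0, -1.0]]
ft_force: [0.2, 0.5, -0.7]
width: 0.634
grip_force: 74.9
```

{"fn": "drive_tool", "kwargs": {
  "moves": [
    {"linear": [0.004,-0.003,0],"rotation": [0,0,0],"fingers": 1},
    {"linear": [0.007,-0.005,0],"rotation": [0,0,0],"fingers": 1},
    {"linear": [0.01,-0.0075,0],"rotation": [0,0,0],"fingers": 1},
    {"linear": [0.01,-0.0075,0],"rotation": [0,0,0],"fingers": 1},
    {"linear": [0.01,-0.0075,0],"rotation": [0,0,0],"fingers": 1}
  ]
}}

```text
time: 24.6
tcp_pos: [595.8, 9.3, 136.3]
eef_rot: [[-0.798, 0.603, -0.0], [0.603, 0.798, 0.0], [0.0, 0.0, -1.0]]
ft_force: [0.7, -0.8, -2.0]
width: 0.634
grip_force: 74.9
```

```bash
python3 - <<'E'
from h import *
o=env.get_obs();print(o["tcp_pos"],o["ft_force"],o["moment"],o["time"])
im,c=snap("wrist","w15");print("knob",fit_circle(im,c,(597,9),188,11,dark=True),"weight",fit_weight(im,c,(597,9),z0=138))
E
```

```text
[595.81590219   9.31964499 136.31439538] [ 0.69130622 -0.75839812 -1.96622279] [-0.03844582  0.02773521 -0.02377013] 24.6
knob (array([592.5,  11.5]), np.float32(48.256767)) weight (np.float64(582.6), np.float64(20.1), np.float64(257.5), np.float64(0.527), 20679)
```

View pics/w15.png

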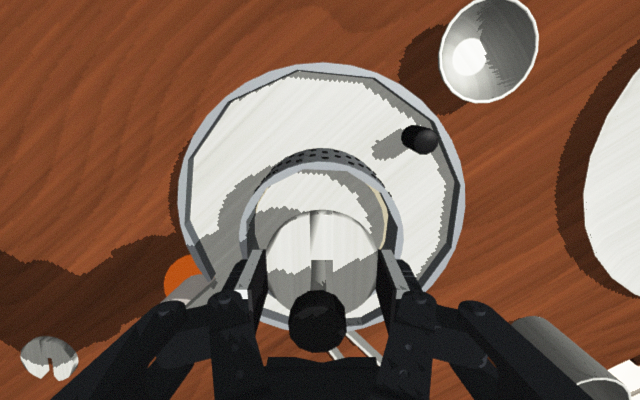

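The weight lies between the pads at (320,255). Its slot is round the stem, and the stem knob is at (317,320). There is no contact force, so I lower, release and go for the next one.

{"fn": "drive_tool", "kwargs": {
  "moves": [
    {"linear": [0,0,-0.0015],"rotation": [0,0,0],"fingers": 1},
    {"linear": [0,0,-0.0025],"rotation": [0,0,0],"fingers": 1},
    {"linear": [0,0,-0.0025],"rotation": [0,0,0],"fingers": 1},
    {"linear": [0,0,-0.0025],"rotation": [0,0,0],"fingers": -0.4},
    {"linear": [0,0,-0.0025],"rotation": [0,0,0],"fingers": -0.7},
    {"linear": [0,0,-0.0025],"rotation": [0,0,0],"fingers": -0.7},
    {"linear": [0,0,0.02],"rotation": [0,0,0],"fingers": -0.7},
    {"linear": [0,0,0.06],"rotation": [0,0,0],"fingers": -0.7}
  ]
}}

```text
time: 25.45
tcp_pos: [593.7, 9.4, 194.4]
eef_rot: [[-0.798, 0.603, -0.006], [0.603, 0.798, -0.001], [0.005, -0.005, -1.0]]
ft_force: [0.2, -0.8, 0.2]
width: 0.849
grip_force: 0.0
```

{"fn": "drive_tool", "kwargs": {
  "moves": [
    {"linear": [0,0,0.04],"rotation": [0,0,0],"fingers": -0.7},
    {"linear": [0,0,0.06],"rotation": [0,0,0],"fingers": -0.7},
    {"linear": [0,0,0.06],"rotation": [0,0,0],"fingers": -0.7},
    {"linear": [0,0,0.06],"rotation": [0,0,0],"fingers": -0.7}
  ]
}}

```text
time: 25.85
tcp_pos: [595.8, 9.3, 256.2]
eef_rot: [[-0.798, 0.603, 0.0], [0.603, 0.798, 0.0], [0.0, 0.0, -1.0]]
ft_force: [-0.3, 0.2, -0.1]
width: 0.847
grip_force: 0.0
```

```bash
python3 - <<'E'
from h import *
o=env.get_obs();print(o["tcp_pos"],o["ft_force"],o["time"])
im,c=snap("wrist","w16");print("knob",fit_circle(im,c,(597,9),188,11,dark=True),"weight disc top",[(z,fit_circle(im,c,(597,9),z,29)) for z in(141,143,145)])
im,c=snap("top","t16")
for p in((569,352),(569,-356),(436,399),(420,-386)): print(fit_weight(im,c,p))
E
```

```text
[595.78547394   9.27742436 256.21411984] [-0.29636252  0.15296838 -0.14474461] 25.85
knob (array([594. ,   9.5]), np.float32(59.877808)) weight disc top [(141, (array([598. ,   8.5]), np.float32(39.482174))), (143, (array([597.5,   9. ]), np.float32(39.00233))), (145, (array([597. ,   9.5]), np.float32(38.219524)))]
(np.float64(568.3), np.float64(353.6), np.float64(154.4), np.float64(0.1), 383)
(np.float64(570.6), np.float64(-358.4), np.float64(315.6), np.float64(0.094), 367)
(np.float64(436.0), np.float64(397.8), np.float64(241.0), np.float64(0.102), 403)
(np.float64(417.5), np.float64(-385.5), np.float64(191.6), np.float64(0.085), 387)
```

{"fn": "drive_tool", "kwargs": {
  "moves": [
    {"linear": [-0.018,-0.04,0],"rotation": [0,0,-0.14],"fingers": -0.7},
    {"linear": [-0.036,-0.08,0],"rotation": [0,0,-0.28],"fingers": -0.7},
    {"linear": [-0.054,-0.12,0],"rotation": [0,0,-0.42],"fingers": -0.7},
    {"linear": [-0.072,-0.16,0],"rotation": [0,0,-0.56],"fingers": -0.7},
    {"linear": [-0.09,-0.2,0],"rotation": [0,0,-0.7],"fingers": -0.7},
    {"linear": [-0.108,-0.24,0],"rotation": [0,0,-0.84],"fingers": -0.7},
    {"linear": [-0.126,-0.28,-0.02],"rotation": [0,0,-0.98],"fingers": -0.7},
    {"linear": [-0.14,-0.31,-0.04],"rotation": [0,0,-1.12],"fingers": -0.7}
  ]
}}

```text
time: 26.75
tcp_pos: [453.9, -303.1, 215.3]
eef_rot: [[0.203, 0.979, -0.0], [0.979, -0.203, -0.001], [-0.001, -0.0, -1.0]]
ft_force: [-0.0, 0.4, -0.3]
width: 0.852
grip_force: 0.0
```

{"fn": "drive_tool", "kwargs": {
  "moves": [
    {"linear": [-0.01,-0.02,-0.02],"rotation": [0,0,-0.14],"fingers": -0.7},
    {"linear": [-0.02,-0.04,-0.04],"rotation": [0,0,-0.28],"fingers": -0.7},
    {"linear": [-0.03,-0.06,-0.06],"rotation": [0,0,-0.42],"fingers": -0.7},
    {"linear": [-0.038,-0.084,-0.08],"rotation": [0,0,-0.56],"fingers": -0.7},
    {"linear": [-0.038,-0.084,-0.09],"rotation": [0,0,-0.7],"fingers": -0.7},
    {"linear": [-0.038,-0.084,-0.09],"rotation": [0,0,-0.84],"fingers": -0.7},
    {"linear": [-0.038,-0.084,-0.09],"rotation": [0,0,-0.98],"fingers": -0.7},
    {"linear": [-0.038,-0.084,-0.09],"rotation": [0,0,-1.12],"fingers": -0.7}
  ]
}}

```text
time: 27.55
tcp_pos: [416.9, -384.1, 124.8]
eef_rot: [[0.969, 0.246, -0.003], [0.246, -0.969, 0.001], [-0.002, -0.002, -1.0]]
ft_force: [-0.9, -0.3, -0.1]
width: 0.853
grip_force: 0.0
```

{"fn": "drive_tool", "kwargs": {
  "moves": [
    {"linear": [0,0,0],"rotation": [0,0,-0.09],"fingers": -0.7},
    {"linear": [0,0,0],"rotation": [0,0,-0.09],"fingers": -0.7},
    {"linear": [0,0,0],"rotation": [0,0,-0.09],"fingers": -0.7}
  ]
}}

```text
time: 27.85
tcp_pos: [417.4, -384.3, 125.4]
eef_rot: [[0.986, 0.166, -0.002], [0.166, -0.986, 0.001], [-0.002, -0.001, -1.0]]
ft_force: [0.4, 0.7, -0.1]
width: 0.849
grip_force: 0.0
```

```bash
python3 - <<'E'
from h import *
o=env.get_obs();print(o["tcp_pos"],o["time"],np.round(o["eef_rot"],3).tolist(),np.round(o["joints"],2))
im,c=snap("wrist","w17")
print(fit_weight(im,c,(418,-385)),proj(0,(570,-358,0),c))
E
```

```text
[ 417.39442653 -384.30691591  125.39704525] 27.85 [[0.986, 0.166, -0.002], [0.166, -0.986, 0.001], [-0.002, -0.001, -1.0]] [-0.13  0.64  1.13  1.87 -0.66  1.07 -0.14]
(np.float64(418.4), np.float64(-384.7), np.float64(188.9), np.float64(0.04), 2872) [320.60973402  -3.35229229]
```

{"fn": "drive_tool", "kwargs": {
  "force": 70,
  "moves": [
    {"linear": [0.0005,0,-0.04],"rotation": [0,0,-0.01],"fingers": -0.5},
    {"linear": [0.0005,0,-0.08],"rotation": [0,0,-0.01],"fingers": -0.5},
    {"linear": [0.0005,0,-0.11],"rotation": [0,0,-0.01],"fingers": -0.5},
    {"linear": [0.0005,0,-0.128],"rotation": [0,0,-0.01],"fingers": -0.5},
    {"linear": [0.0005,0,-0.128],"rotation": [0,0,-0.01],"fingers": -0.5},
    {"linear": [0.0005,0,-0.128],"rotation": [0,0,-0.01],"fingers": 1},
    {"linear": [0.0005,0,-0.128],"rotation": [0,0,-0.01],"fingers": 1},
    {"linear": [0.0005,0,-0.128],"rotation": [0,0,-0.01],"fingers": 1}
  ]
}}

```text
time: 28.7
tcp_pos: [419.1, -385.3, -0.5]
eef_rot: [[0.988, 0.155, 0.002], [0.155, -0.988, -0.001], [0.001, 0.002, -1.0]]
ft_force: [-0.2, 1.1, -1.5]
width: 0.63
grip_force: 73.6
```

{"fn": "drive_tool", "kwargs": {
  "moves": [
    {"linear": [0,0,0],"rotation": [0,0,0],"fingers": 1},
    {"linear": [0,0,0],"rotation": [0,0,0],"fingers": 1}
  ]
}}

```text
time: 28.9
tcp_pos: [419.1, -385.3, -0.6]
eef_rot: [[0.988, 0.154, 0.002], [0.154, -0.988, -0.001], [0.001, 0.001, -1.0]]
ft_force: [-0.3, 0.4, 5.2]
width: 0.629
grip_force: 74.4
```

{"fn": "drive_tool", "kwargs": {
  "moves": [
    {"linear": [0,0,0.02],"rotation": [0,0,0],"fingers": 1},
    {"linear": [0,0,0.06],"rotation": [0,0,0],"fingers": 1},
    {"linear": [0,0,0.1],"rotation": [0,0,0],"fingers": 1},
    {"linear": [0,0,0.15],"rotation": [0,0,0],"fingers": 1},
    {"linear": [0,0,0.15],"rotation": [0,0,0],"fingers": 1},
    {"linear": [0,0,0.15],"rotation": [0,0,0],"fingers": 1}
  ]
}}

```text
time: 29.5
tcp_pos: [418.9, -384.8, 149.1]
eef_rot: [[0.988, 0.155, 0.002], [0.155, -0.988, -0.001], [0.002, 0.001, -1.0]]
ft_force: [0.4, -0.2, -1.6]
width: 0.627
grip_force: 74.1
```

```bash
python3 - <<'E'
from h import *
o=env.get_obs();p=o["tcp_pos"];print(p,o["time"],o["ft_force"],o["width"])
im,c=snap("wrist","w18")
for dz in(0,2,4): print(dz,fit_weight(im,c,p,z0=p[2]+dz))
E
```

```text
[ 418.93704833 -384.82102119  149.07279133] 29.5 [ 0.37279539 -0.20482508 -1.57271247] 0.6271905743966449
0 (np.float64(418.9), np.float64(-384.4), np.float64(189.2), np.float64(0.065), 8251)
2 (np.float64(419.8), np.float64(-384.4), np.float64(188.6), np.float64(0.094), 8251)
4 (np.float64(420.5), np.float64(-384.1), np.float64(188.7), np.float64(0.127), 8251)
```

{"fn": "drive_tool", "kwargs": {
  "moves": [
    {"linear": [0.015,0.025,0.03],"rotation": [0,0,-0.03],"fingers": 1},
    {"linear": [0.035,0.06,0.065],"rotation": [0,0,-0.06],"fingers": 1},
    {"linear": [0.056,0.094,0.065],"rotation": [0,0,-0.09],"fingers": 1},
    {"linear": [0.079,0.128,0.065],"rotation": [0,0,-0.12],"fingers": 1},
    {"linear": [0.1,0.164,0.065],"rotation": [0,0,-0.155],"fingers": 1},
    {"linear": [0.122,0.2,0.065],"rotation": [0,0,-0.155],"fingers": 1},
    {"linear": [0.146,0.238,0.065],"rotation": [0,0,-0.155],"fingers": 1},
    {"linear": [0.17,0.275,0.065],"rotation": [0,0,-0.155],"fingers": 1}
  ]
}}

```text
time: 30.35
tcp_pos: [588.2, -107.3, 210.9]
eef_rot: [[1.0, -0.0, -0.004], [-0.0, -1.0, 0.001], [-0.004, -0.001, -1.0]]
ft_force: [1.6, -0.1, -1.5]
width: 0.63
grip_force: 74.6
```

{"fn": "drive_tool", "kwargs": {
  "moves": [
    {"linear": [0.022,0.036,0],"rotation": [0,0,0],"fingers": 1},
    {"linear": [0.045,0.074,0],"rotation": [0,0,0],"fingers": 1},
    {"linear": [0.0635,0.104,0],"rotation": [0,0,0],"fingers": 1},
    {"linear": [0.0725,0.119,0],"rotation": [0,0,0],"fingers": 1},
    {"linear": [0.0725,0.119,0],"rotation": [0,0,0],"fingers": 1},
    {"linear": [0.0725,0.119,-0.03],"rotation": [0,0,0],"fingers": 1},
    {"linear": [0.0725,0.119,-0.06],"rotation": [0,0,0],"fingers": 1},
    {"linear": [0.0725,0.119,-0.068],"rotation": [0,0,0],"fingers": 1}
  ]
}}

```text
time: 31.15
tcp_pos: [657.4, 7.0, 141.8]
eef_rot: [[1.0, -0.005, -0.007], [-0.005, -1.0, -0.0], [-0.007, 0.0, -1.0]]
ft_force: [0.1, -0.1, -1.1]
width: 0.628
grip_force: 74.6
```

{"fn": "drive_tool", "kwargs": {
  "moves": [
    {"linear": [0,0,0],"rotation": [0,0,0],"fingers": 1},
    {"linear": [0,0,0],"rotation": [0,0,0],"fingers": 1},
    {"linear": [0,0,0],"rotation": [0,0,0],"fingers": 1}
  ]
}}

```text
time: 31.45
tcp_pos: [661.7, 8.2, 147.2]
eef_rot: [[1.0, -0.001, 0.003], [-0.001, -1.0, -0.001], [0.003, 0.001, -1.0]]
ft_force: [0.3, 0.4, -1.0]
width: 0.63
grip_force: 74.6
```

```bash
python3 - <<'E'
from h import *
o=env.get_obs();p=o["tcp_pos"];print(p,o["time"],np.round(o["eef_rot"],3).tolist(),np.round(o["joints"],2))
im,c=snap("wrist","w19")
print(proj(0,(595.5,9.5,188),c),fit_circle(im,c,(596,9),188,11,dark=True),fit_weight(im,c,p,z0=p[2]+1))
E
```

```text
[661.68725162   8.21837434 147.15794776] 31.45 [[1.0, -0.001, 0.003], [-0.001, -1.0, -0.001], [0.003, 0.001, -1.0]] [-0.8   0.84  1.2   1.62 -0.81  1.26 -1.02]
[320.04284508 435.83466328] (array([608.5,  -1.5]), np.float32(4.990923)) (np.float64(679.7), np.float64(10.8), np.float64(104.7), np.float64(0.594), 23720)
```

{"fn": "drive_tool", "kwargs": {
  "moves": [
    {"linear": [-0.01,0,0],"rotation": [0,0,0],"fingers": 1},
    {"linear": [-0.02,0,0],"rotation": [0,0,0],"fingers": 1},
    {"linear": [-0.03,0,0],"rotation": [0,0,0],"fingers": 1},
    {"linear": [-0.04,0,0],"rotation": [0,0,0],"fingers": 1},
    {"linear": [-0.047,0,0],"rotation": [0,0,0],"fingers": 1},
    {"linear": [-0.053,0,0],"rotation": [0,0,0],"fingers": 1},
    {"linear": [-0.053,0,0],"rotation": [0,0,0],"fingers": 1}
  ]
}}

```text
time: 32.2
tcp_pos: [607.1, 9.4, 145.3]
eef_rot: [[1.0, -0.0, -0.0], [-0.0, -1.0, 0.0], [-0.0, -0.0, -1.0]]
ft_force: [-0.3, 0.6, -1.9]
width: 0.631
grip_force: 74.6
```

{"fn": "drive_tool", "kwargs": {
  "moves": [
    {"linear": [-0.004,0,0],"rotation": [0,0,0],"fingers": 1},
    {"linear": [-0.008,0,0],"rotation": [0,0,0],"fingers": 1},
    {"linear": [-0.012,0,0],"rotation": [0,0,0],"fingers": 1},
    {"linear": [-0.012,0,0],"rotation": [0,0,0],"fingers": 1},
    {"linear": [-0.012,0,0],"rotation": [0,0,0],"fingers": 1}
  ]
}}

```text
time: 32.7
tcp_pos: [596.0, 9.3, 145.4]
eef_rot: [[1.0, -0.0, 0.0], [-0.0, -1.0, -0.0], [0.0, 0.0, -1.0]]
ft_force: [0.2, 0.4, -1.4]
width: 0.631
grip_force: 74.6
```

{"fn": "drive_tool", "kwargs": {
  "moves": [
    {"linear": [0,0,-0.0015],"rotation": [0,0,0],"fingers": 1},
    {"linear": [0,0,-0.0025],"rotation": [0,0,0],"fingers": 1},
    {"linear": [0,0,-0.0025],"rotation": [0,0,0],"fingers": 1},
    {"linear": [0,0,-0.0025],"rotation": [0,0,0],"fingers": -0.4},
    {"linear": [0,0,-0.0025],"rotation": [0,0,0],"fingers": -0.7},
    {"linear": [0,0,-0.0025],"rotation": [0,0,0],"fingers": -0.7},
    {"linear": [0,0,0.02],"rotation": [0,0,0],"fingers": -0.7},
    {"linear": [0,0,0.06],"rotation": [0,0,0],"fingers": -0.7}
  ]
}}

```text
time: 33.5
tcp_pos: [594.3, 10.0, 203.8]
eef_rot: [[1.0, -0.0, -0.005], [-0.0, -1.0, 0.0], [-0.005, -0.0, -1.0]]
ft_force: [1.8, 0.5, -0.7]
width: 0.85
grip_force: 0.0
```

{"fn": "drive_tool", "kwargs": {
  "moves": [
    {"linear": [0,0,0.04],"rotation": [0,0,0],"fingers": -0.7},
    {"linear": [0,0,0.06],"rotation": [0,0,0],"fingers": -0.7},
    {"linear": [0,0,0.06],"rotation": [0,0,0],"fingers": -0.7},
    {"linear": [0,0,0.06],"rotation": [0,0,0],"fingers": -0.7}
  ]
}}

```text
time: 33.9
tcp_pos: [595.9, 9.3, 265.2]
eef_rot: [[1.0, -0.0, 0.0], [-0.0, -1.0, 0.001], [0.0, -0.001, -1.0]]
ft_force: [0.2, 0.3, -0.8]
width: 0.854
grip_force: 0.0
```

```bash
python3 - <<'E'
from h import *
o=env.get_obs();print(o["tcp_pos"],o["ft_force"],o["time"])
im,c=snap("wrist","w20");print("knob",fit_circle(im,c,(597,9),188,11,dark=True),"weight disc top",[(z,fit_circle(im,c,(597,9),z,29)) for z in(148,150,152)])
im,c=snap("top","t20")
for p in((569,352),(569,-356),(436,399)): print(fit_weight(im,c,p))
E
```

```text
[595.87002668   9.34556068 265.18031305] [ 0.16975141  0.25885417 -0.8179181 ] 33.9
knob (array([597. ,   9.5]), np.float32(58.252266)) weight disc top [(148, (array([595.5,   9.5]), np.float32(43.334267))), (150, (array([596.,  10.]), np.float32(42.646896))), (152, (array([597.,  10.]), np.float32(41.623768)))]
(np.float64(568.3), np.float64(353.8), np.float64(153.0), np.float64(0.096), 383)
(np.float64(570.8), np.float64(-358.6), np.float64(314.8), np.float64(0.095), 361)
(np.float64(436.1), np.float64(397.6), np.float64(239.0), np.float64(0.106), 404)
```

Commanded pose is (596, 9.2, 265.3). On to C at (570.5,-358).

{"fn": "drive_tool", "kwargs": {
  "moves": [
    {"linear": [-0.003,-0.043,0],"rotation": [0,0,-0.1],"fingers": -0.7},
    {"linear": [-0.006,-0.086,0],"rotation": [0,0,-0.2],"fingers": -0.7},
    {"linear": [-0.009,-0.129,0],"rotation": [0,0,-0.3],"fingers": -0.7},
    {"linear": [-0.012,-0.172,0],"rotation": [0,0,-0.4],"fingers": -0.7},
    {"linear": [-0.015,-0.215,-0.02],"rotation": [0,0,-0.5],"fingers": -0.7},
    {"linear": [-0.018,-0.255,-0.04],"rotation": [0,0,-0.6],"fingers": -0.7},
    {"linear": [-0.021,-0.295,-0.06],"rotation": [0,0,-0.7],"fingers": -0.7},
    {"linear": [-0.024,-0.335,-0.08],"rotation": [0,0,-0.8],"fingers": -0.7}
  ]
}}

```text
time: 34.8
tcp_pos: [571.2, -326.7, 182.7]
eef_rot: [[0.694, -0.72, -0.002], [-0.72, -0.694, 0.002], [-0.003, 0.0, -1.0]]
ft_force: [1.1, 0.3, -0.1]
width: 0.852
grip_force: 0.0
```

{"fn": "drive_tool", "kwargs": {
  "moves": [
    {"linear": [-0.0015,-0.02,-0.02],"rotation": [0,0,0],"fingers": -0.7},
    {"linear": [-0.0015,-0.032,-0.05],"rotation": [0,0,0],"fingers": -0.7},
    {"linear": [-0.0015,-0.032,-0.059],"rotation": [0,0,0],"fingers": -0.7},
    {"linear": [-0.0015,-0.032,-0.059],"rotation": [0,0,0],"fingers": -0.7},
    {"linear": [-0.0015,-0.032,-0.059],"rotation": [0,0,0],"fingers": -0.7},
    {"linear": [-0.0015,-0.032,-0.059],"rotation": [0,0,0],"fingers": -0.7}
  ]
}}

```text
time: 35.4
tcp_pos: [571.5, -357.2, 127.7]
eef_rot: [[0.698, -0.716, 0.001], [-0.716, -0.698, -0.001], [0.002, -0.0, -1.0]]
ft_force: [0.6, 0.0, -0.3]
width: 0.852
grip_force: 0.0
```

```bash
python3 - <<'E'
from h import *
o=env.get_obs();R=o["eef_rot"];print(o["tcp_pos"],o["time"],np.degrees(np.arctan2(R[1][1],R[0][1])),np.round(o["joints"],2))
im,c=snap("wrist","w21")
print(fit_weight(im,c,(570.5,-358)))
E
```

```text
[ 571.46550026 -357.24901932  127.69583307] 35.4 -135.74695538965113 [-0.22  0.91  1.23  1.6  -0.89  1.28 -1.21]
(np.float64(570.6), np.float64(-357.4), np.float64(313.3), np.float64(0.035), 2798)
```

{"fn": "drive_tool", "kwargs": {
  "force": 70,
  "moves": [
    {"linear": [0,0.0005,-0.04],"rotation": [0,0,-0.016],"fingers": -0.5},
    {"linear": [0,0.0005,-0.08],"rotation": [0,0,-0.016],"fingers": -0.5},
    {"linear": [0,0.0005,-0.11],"rotation": [0,0,-0.016],"fingers": -0.5},
    {"linear": [0,0.0005,-0.128],"rotation": [0,0,-0.016],"fingers": -0.5},
    {"linear": [0,0.0005,-0.128],"rotation": [0,0,-0.016],"fingers": -0.5},
    {"linear": [0,0.0005,-0.128],"rotation": [0,0,-0.016],"fingers": 1},
    {"linear": [0,0.0005,-0.128],"rotation": [0,0,-0.016],"fingers": 1},
    {"linear": [0,0.0005,-0.128],"rotation": [0,0,-0.016],"fingers": 1}
  ]
}}

```text
time: 36.25
tcp_pos: [571.2, -358.0, -0.0]
eef_rot: [[0.685, -0.728, 0.002], [-0.728, -0.685, -0.002], [0.003, -0.0, -1.0]]
ft_force: [-0.6, -0.3, -2.2]
width: 0.626
grip_force: 73.5
```

{"fn": "drive_tool", "kwargs": {
  "moves": [
    {"linear": [0,0,0],"rotation": [0,0,0],"fingers": 1},
    {"linear": [0,0,0],"rotation": [0,0,0],"fingers": 1}
  ]
}}

```text
time: 36.45
tcp_pos: [571.2, -357.9, -0.2]
eef_rot: [[0.685, -0.728, 0.002], [-0.728, -0.685, -0.001], [0.002, -0.0, -1.0]]
ft_force: [0.7, -0.2, 4.5]
width: 0.631
grip_force: 74.3
```

{"fn": "drive_tool", "kwargs": {
  "moves": [
    {"linear": [0,0,0.02],"rotation": [0,0,0],"fingers": 1},
    {"linear": [0,0,0.06],"rotation": [0,0,0],"fingers": 1},
    {"linear": [0,0,0.1],"rotation": [0,0,0],"fingers": 1},
    {"linear": [0,0,0.15],"rotation": [0,0,0],"fingers": 1},
    {"linear": [0,0,0.15],"rotation": [0,0,0],"fingers": 1},
    {"linear": [0,0,0.15],"rotation": [0,0,0],"fingers": 1}
  ]
}}

```text
time: 37.05
tcp_pos: [570.7, -357.9, 150.5]
eef_rot: [[0.685, -0.729, 0.003], [-0.729, -0.685, -0.001], [0.003, -0.001, -1.0]]
ft_force: [-0.1, 0.6, -0.9]
width: 0.629
grip_force: 73.9
```

```bash
python3 - <<'E'
from h import *
o=env.get_obs();p=o["tcp_pos"];print(p,o["time"],o["ft_force"],o["width"])
im,c=snap("wrist","w22")
for dz in(0,2): print(dz,fit_weight(im,c,p,z0=p[2]+dz))
E
```

```text
[ 570.66005089 -357.8549467   150.50924614] 37.05 [-0.08094851  0.58002327 -0.8522617 ] 0.6287073235076227
0 (np.float64(571.8), np.float64(-356.9), np.float64(314.6), np.float64(0.058), 8098)
2 (np.float64(572.6), np.float64(-357.7), np.float64(314.8), np.float64(0.092), 8098)
```

{"fn": "drive_tool", "kwargs": {
  "moves": [
    {"linear": [-0.002,0.03,0.03],"rotation": [0,0,0.14],"fingers": 1},
    {"linear": [-0.005,0.065,0.065],"rotation": [0,0,0.28],"fingers": 1},
    {"linear": [-0.009,0.105,0.065],"rotation": [0,0,0.42],"fingers": 1},
    {"linear": [-0.012,0.145,0.065],"rotation": [0,0,0.56],"fingers": 1},
    {"linear": [-0.015,0.185,0.065],"rotation": [0,0,0.7],"fingers": 1},
    {"linear": [-0.018,0.225,0.065],"rotation": [0,0,0.84],"fingers": 1},
    {"linear": [-0.022,0.265,0.065],"rotation": [0,0,0.98],"fingers": 1},
    {"linear": [-0.025,0.3,0.065],"rotation": [0,0,1.12],"fingers": 1}
  ]
}}

```text
time: 37.9
tcp_pos: [543.9, -54.2, 211.5]
eef_rot: [[0.952, 0.306, -0.004], [0.306, -0.952, 0.001], [-0.004, -0.002, -1.0]]
ft_force: [0.3, 0.5, -0.9]
width: 0.624
grip_force: 74.4
```

{"fn": "drive_tool", "kwargs": {
  "moves": [
    {"linear": [-0.001,0.015,0],"rotation": [0,0,0.13],"fingers": 1},
    {"linear": [-0.002,0.0285,0],"rotation": [0,0,0.26],"fingers": 1},
    {"linear": [-0.002,0.0285,-0.02],"rotation": [0,0,0.31],"fingers": 1},
    {"linear": [-0.002,0.0285,-0.045],"rotation": [0,0,0.31],"fingers": 1},
    {"linear": [-0.002,0.0285,-0.061],"rotation": [0,0,0.31],"fingers": 1},
    {"linear": [-0.002,0.0285,-0.061],"rotation": [0,0,0.31],"fingers": 1},
    {"linear": [-0.002,0.0285,-0.061],"rotation": [0,0,0.31],"fingers": 1},
    {"linear": [-0.002,0.0285,-0.061],"rotation": [0,0,0.31],"fingers": 1}
  ]
}}

```text
time: 38.7
tcp_pos: [544.1, -29.2, 153.2]
eef_rot: [[0.818, 0.576, 0.001], [0.576, -0.818, -0.001], [0.001, 0.001, -1.0]]
ft_force: [0.1, 0.3, -0.4]
width: 0.626
grip_force: 74.4
```

```bash
python3 - <<'E'
from h import *
o=env.get_obs();R=o["eef_rot"];print(o["tcp_pos"],o["time"],np.degrees(np.arctan2(R[1][1],R[0][1])),np.round(o["joints"],2))
im,c=snap("wrist","w23");print(proj(0,(596,9.5,188),c),fit_circle(im,c,(596,9.5),188,11,dark=True))
E
```

```text
[544.09029572 -29.23993637 153.15231739] 38.7 -54.85582237172066 [-0.88  0.54  1.15  1.9  -0.56  1.07 -0.45]
[314.84364562 150.76962191] (array([595.5,   8. ]), np.float32(60.0))
```

{"fn": "drive_tool", "kwargs": {
  "moves": [
    {"linear": [0.008,0.0058,0],"rotation": [0,0,0],"fingers": 1},
    {"linear": [0.016,0.0116,0],"rotation": [0,0,0],"fingers": 1},
    {"linear": [0.024,0.0174,0],"rotation": [0,0,0],"fingers": 1},
    {"linear": [0.032,0.0232,0],"rotation": [0,0,0],"fingers": 1},
    {"linear": [0.038,0.0275,0],"rotation": [0,0,0],"fingers": 1},
    {"linear": [0.042,0.0304,0],"rotation": [0,0,0],"fingers": 1},
    {"linear": [0.042,0.0304,0],"rotation": [0,0,0],"fingers": 1}
  ]
}}

```text
time: 39.45
tcp_pos: [586.0, 2.2, 152.2]
eef_rot: [[0.817, 0.577, 0.0], [0.577, -0.817, -0.0], [-0.0, 0.0, -1.0]]
ft_force: [-0.1, -0.4, -1.5]
width: 0.628
grip_force: 74.4
```

{"fn": "drive_tool", "kwargs": {
  "moves": [
    {"linear": [0.003,0.0022,0],"rotation": [0,0,0],"fingers": 1},
    {"linear": [0.006,0.0044,0],"rotation": [0,0,0],"fingers": 1},
    {"linear": [0.01,0.0074,0],"rotation": [0,0,0],"fingers": 1},
    {"linear": [0.01,0.0074,0],"rotation": [0,0,0],"fingers": 1},
    {"linear": [0.01,0.0074,0],"rotation": [0,0,0],"fingers": 1}
  ]
}}

```text
time: 39.95
tcp_pos: [595.5, 9.0, 152.3]
eef_rot: [[0.817, 0.576, -0.0], [0.576, -0.817, -0.0], [-0.0, 0.0, -1.0]]
ft_force: [-0.5, 0.1, -1.4]
width: 0.63
grip_force: 74.4
```

{"fn": "drive_tool", "kwargs": {
  "moves": [
    {"linear": [0,0,-0.0015],"rotation": [0,0,0],"fingers": 1},
    {"linear": [0,0,-0.002],"rotation": [0,0,0],"fingers": 1},
    {"linear": [0,0,-0.002],"rotation": [0,0,0],"fingers": 1},
    {"linear": [0,0,-0.002],"rotation": [0,0,0],"fingers": -0.4},
    {"linear": [0,0,-0.002],"rotation": [0,0,0],"fingers": -0.7},
    {"linear": [0,0,-0.002],"rotation": [0,0,0],"fingers": -0.7},
    {"linear": [0,0,0.02],"rotation": [0,0,0],"fingers": -0.7},
    {"linear": [0,0,0.06],"rotation": [0,0,0],"fingers": -0.7}
  ]
}}

```text
time: 40.75
tcp_pos: [593.6, 9.7, 210.7]
eef_rot: [[0.817, 0.576, -0.006], [0.576, -0.817, -0.0], [-0.005, -0.003, -1.0]]
ft_force: [0.3, 0.8, -0.3]
width: 0.855
grip_force: 0.0
```

{"fn": "drive_tool", "kwargs": {
  "moves": [
    {"linear": [0,0,0.04],"rotation": [0,0,0],"fingers": -0.7},
    {"linear": [0,0,0.06],"rotation": [0,0,0],"fingers": -0.7},
    {"linear": [0,0,0.06],"rotation": [0,0,0],"fingers": -0.7},
    {"linear": [0,0,0.06],"rotation": [0,0,0],"fingers": -0.7}
  ]
}}

```text
time: 41.15
tcp_pos: [595.3, 9.1, 272.2]
eef_rot: [[0.817, 0.576, 0.0], [0.576, -0.817, 0.0], [0.0, -0.0, -1.0]]
ft_force: [0.5, -0.1, -0.1]
width: 0.853
grip_force: 0.0
```

```bash
python3 - <<'E'
from h import *
o=env.get_obs();print(o["tcp_pos"],o["ft_force"],o["time"])
im,c=snap("wrist","w24");print("knob",fit_circle(im,c,(597,9),188,11,dark=True),"weight disc top",[(z,fit_circle(im,c,(597,9),z,29)) for z in(155,157,159)])
im,c=snap("top","t24")
for p in((569,352),(436,399)): print(fit_weight(im,c,p))
E
```

```text
[595.33869969   9.14994114 272.17741225] [ 0.53000526 -0.13305191 -0.05640621] 41.15
knob (array([596.5,  11. ]), np.float32(60.0)) weight disc top [(155, (array([596.5,   9. ]), np.float32(41.508514))), (157, (array([597. ,   9.5]), np.float32(39.832268))), (159, (array([597.5,  10. ]), np.float32(37.204407)))]
(np.float64(568.5), np.float64(353.7), np.float64(150.9), np.float64(0.098), 384)
(np.float64(472.3), np.float64(375.1), np.float64(172.1), np.float64(0.296), 213)
```

```bash
python3 - <<'E'
from h import *
im,c=snap("scene","s24")
for p in((436,398),(472,375),(568,354)): print(proj(0,(*p,3),c),fit_weight(im,c,p))
im,c=snap("top","t25")
for s,ce,m in blobs(im,lo=80,s=75,v=75):
    if ce[0]<260 and ce[1]>170: print(s.tolist(),ce.round(1),ray("top",ce,7,c)[:2].round(0))
E
```

```text
[425.22753274 288.00189075] (np.float64(472.0), np.float64(376.7), np.float64(269.0), np.float64(0.139), 204)
[410.76335169 289.88291389] (np.float64(472.0), np.float64(376.0), np.float64(241.2), np.float64(0.085), 312)
[382.12962121 305.57134057] (np.float64(565.8), np.float64(353.0), np.float64(152.5), np.float64(0.096), 344)
[177, 186, 24, 23, 382] [188.9 196.3] [569. 352.]
[166, 222, 24, 23, 392] [176.8 232.3] [474. 377.]
[124, 329, 115, 71, 4917] [183.4 369.2] [137. 337.]
[98, 391, 22, 9, 115] [109.6 396.2] [ 68. 514.]
```

Weight D was knocked to about (472,376). Following it.

{"fn": "drive_tool", "kwargs": {
  "moves": [
    {"linear": [-0.014,0.042,0],"rotation": [0,0,0.06],"fingers": -0.7},
    {"linear": [-0.028,0.084,0],"rotation": [0,0,0.12],"fingers": -0.7},
    {"linear": [-0.042,0.126,0],"rotation": [0,0,0.18],"fingers": -0.7},
    {"linear": [-0.056,0.168,0],"rotation": [0,0,0.24],"fingers": -0.7},
    {"linear": [-0.07,0.21,-0.02],"rotation": [0,0,0.3],"fingers": -0.7},
    {"linear": [-0.084,0.25,-0.04],"rotation": [0,0,0.36],"fingers": -0.7},
    {"linear": [-0.098,0.29,-0.06],"rotation": [0,0,0.42],"fingers": -0.7},
    {"linear": [-0.112,0.33,-0.08],"rotation": [0,0,0.42],"fingers": -0.7}
  ]
}}

```text
time: 42.15
tcp_pos: [482.1, 340.5, 190.9]
eef_rot: [[0.511, 0.86, -0.001], [0.86, -0.511, -0.0], [-0.001, -0.001, -1.0]]
ft_force: [1.2, 0.2, 1.1]
width: 0.846
grip_force: 0.0
```

{"fn": "drive_tool", "kwargs": {
  "moves": [
    {"linear": [-0.008,0.02,-0.02],"rotation": [0,0,0],"fingers": -0.7},
    {"linear": [-0.0115,0.037,-0.05],"rotation": [0,0,0],"fingers": -0.7},
    {"linear": [-0.0115,0.037,-0.066],"rotation": [0,0,0],"fingers": -0.7},
    {"linear": [-0.0115,0.037,-0.066],"rotation": [0,0,0],"fingers": -0.7},
    {"linear": [-0.0115,0.037,-0.066],"rotation": [0,0,0],"fingers": -0.7},
    {"linear": [-0.0115,0.037,-0.066],"rotation": [0,0,0],"fingers": -0.7}
  ]
}}

```text
time: 42.75
tcp_pos: [473.8, 374.5, 128.0]
eef_rot: [[0.514, 0.858, 0.002], [0.858, -0.514, 0.001], [0.002, 0.002, -1.0]]
ft_force: [-0.2, 0.2, 0.8]
width: 0.851
grip_force: 0.0
```

```bash
python3 - <<'E'
from h import *
o=env.get_obs();R=o["eef_rot"];print(o["tcp_pos"],o["time"],np.degrees(np.arctan2(R[1][1],R[0][1])),np.round(o["joints"],2))
im,c=snap("wrist","w25")
print(fit_weight(im,c,(472,376)))
E
```

```text
[473.77908663 374.49102645 127.95237495] 42.75 -30.94021253029939 [-1.45  0.64  1.01  1.78 -0.61  1.07 -0.76]
(np.float64(474.5), np.float64(377.3), np.float64(239.5), np.float64(0.043), 2828)
```

{"fn": "drive_tool", "kwargs": {
  "force": 70,
  "moves": [
    {"linear": [0.002,0.0015,-0.04],"rotation": [0,0,0.008],"fingers": -0.5},
    {"linear": [0.002,0.0015,-0.08],"rotation": [0,0,0.008],"fingers": -0.5},
    {"linear": [0.002,0.0015,-0.11],"rotation": [0,0,0.008],"fingers": -0.5},
    {"linear": [0.002,0.0015,-0.128],"rotation": [0,0,0.008],"fingers": -0.5},
    {"linear": [0.002,0.0015,-0.128],"rotation": [0,0,0.008],"fingers": -0.5},
    {"linear": [0.002,0.0015,-0.128],"rotation": [0,0,0.008],"fingers": 1},
    {"linear": [0.002,0.0015,-0.128],"rotation": [0,0,0.008],"fingers": 1},
    {"linear": [0.002,0.0015,-0.128],"rotation": [0,0,0.008],"fingers": 1}
  ]
}}

```text
time: 43.6
tcp_pos: [475.0, 378.2, -0.1]
eef_rot: [[0.505, 0.863, 0.002], [0.863, -0.505, 0.002], [0.003, 0.001, -1.0]]
ft_force: [0.2, -0.3, 2.0]
width: 0.626
grip_force: 73.8
```

{"fn": "drive_tool", "kwargs": {
  "moves": [
    {"linear": [0,0,0],"rotation": [0,0,0],"fingers": 1},
    {"linear": [0,0,0],"rotation": [0,0,0],"fingers": 1}
  ]
}}

```text
time: 43.8
tcp_pos: [475.0, 378.2, -0.2]
eef_rot: [[0.505, 0.863, 0.002], [0.863, -0.505, 0.002], [0.003, 0.001, -1.0]]
ft_force: [-0.7, 0.1, 6.3]
width: 0.625
grip_force: 74.5
```

{"fn": "drive_tool", "kwargs": {
  "moves": [
    {"linear": [0,0,0.02],"rotation": [0,0,0],"fingers": 1},
    {"linear": [0,0,0.06],"rotation": [0,0,0],"fingers": 1},
    {"linear": [0,0,0.1],"rotation": [0,0,0],"fingers": 1},
    {"linear": [0,0,0.15],"rotation": [0,0,0],"fingers": 1},
    {"linear": [0,0,0.15],"rotation": [0,0,0],"fingers": 1},
    {"linear": [0,0,0.15],"rotation": [0,0,0],"fingers": 1}
  ]
}}

```text
time: 44.4
tcp_pos: [474.2, 378.0, 149.3]
eef_rot: [[0.504, 0.864, 0.001], [0.864, -0.504, 0.002], [0.002, -0.0, -1.0]]
ft_force: [-1.5, 0.2, -2.5]
width: 0.628
grip_force: 73.9
```

```bash
python3 - <<'E'
from h import *
o=env.get_obs();p=o["tcp_pos"];print(p,o["time"],o["ft_force"],o["width"])
im,c=snap("wrist","w26")
for dz in(0,2): print(dz,fit_weight(im,c,p,z0=p[2]+dz))
E
```

```text
[474.16178023 378.00024288 149.27665044] 44.4 [-1.46403953  0.16803934 -2.45826356] 0.6284587395139415
0 (np.float64(475.2), np.float64(378.0), np.float64(239.2), np.float64(0.073), 8249)
2 (np.float64(475.6), np.float64(378.7), np.float64(238.7), np.float64(0.102), 8249)
```

{"fn": "drive_tool", "kwargs": {
  "moves": [
    {"linear": [0.012,-0.025,0.03],"rotation": [0,0,0.05],"fingers": 1},
    {"linear": [0.03,-0.065,0.065],"rotation": [0,0,0.1],"fingers": 1},
    {"linear": [0.048,-0.105,0.065],"rotation": [0,0,0.15],"fingers": 1},
    {"linear": [0.066,-0.145,0.065],"rotation": [0,0,0.2],"fingers": 1},
    {"linear": [0.085,-0.185,0.065],"rotation": [0,0,0.218],"fingers": 1},
    {"linear": [0.104,-0.225,0.065],"rotation": [0,0,0.218],"fingers": 1},
    {"linear": [0.122,-0.265,0.065],"rotation": [0,0,0.218],"fingers": 1},
    {"linear": [0.135,-0.295,0.065],"rotation": [0,0,0.218],"fingers": 1}
  ]
}}

```text
time: 45.25
tcp_pos: [608.4, 79.3, 211.2]
eef_rot: [[0.308, 0.951, -0.003], [0.951, -0.308, -0.002], [-0.003, -0.003, -1.0]]
ft_force: [0.5, -0.7, -1.4]
width: 0.626
grip_force: 74.2
```

{"fn": "drive_tool", "kwargs": {
  "moves": [
    {"linear": [0.006,-0.0115,0],"rotation": [0,0,0],"fingers": 1},
    {"linear": [0.006,-0.0115,0],"rotation": [0,0,0],"fingers": 1},
    {"linear": [0.006,-0.0115,-0.02],"rotation": [0,0,0],"fingers": 1},
    {"linear": [0.006,-0.0115,-0.04],"rotation": [0,0,0],"fingers": 1},
    {"linear": [0.006,-0.0115,-0.054],"rotation": [0,0,0],"fingers": 1},
    {"linear": [0.006,-0.0115,-0.054],"rotation": [0,0,0],"fingers": 1},
    {"linear": [0.006,-0.0115,-0.054],"rotation": [0,0,0],"fingers": 1},
    {"linear": [0.006,-0.0115,-0.054],"rotation": [0,0,0],"fingers": 1}
  ]
}}

```text
time: 46.05
tcp_pos: [615.6, 71.4, 160.3]
eef_rot: [[0.305, 0.952, 0.002], [0.952, -0.305, 0.0], [0.001, 0.001, -1.0]]
ft_force: [0.9, -0.3, -0.3]
width: 0.626
grip_force: 74.2
```

```bash
python3 - <<'E'
from h import *
o=env.get_obs();R=o["eef_rot"];print(o["tcp_pos"],o["time"],np.degrees(np.arctan2(R[1][1],R[0][1])),np.round(o["joints"],2))
im,c=snap("wrist","w27");print(proj(0,(596,9.5,188),c),fit_circle(im,c,(596,9.5),188,11,dark=True))
E
```

```text
[615.5597528   71.43994279 160.25877997] 46.05 -17.779528233425854 [-0.85  0.59  0.96  1.71 -0.53  1.12 -0.05]
[319.51163701 405.48542365] (array([600.5,   2.5]), np.float32(9.90397))
```

{"fn": "drive_tool", "kwargs": {
  "moves": [
    {"linear": [-0.003,-0.0095,0],"rotation": [0,0,0],"fingers": 1},
    {"linear": [-0.006,-0.019,0],"rotation": [0,0,0],"fingers": 1},
    {"linear": [-0.009,-0.0285,0],"rotation": [0,0,0],"fingers": 1},
    {"linear": [-0.012,-0.038,0],"rotation": [0,0,0],"fingers": 1},
    {"linear": [-0.0145,-0.0455,0],"rotation": [0,0,0],"fingers": 1},
    {"linear": [-0.016,-0.05,0],"rotation": [0,0,0],"fingers": 1},
    {"linear": [-0.016,-0.05,0],"rotation": [0,0,0],"fingers": 1}
  ]
}}

```text
time: 46.8
tcp_pos: [598.7, 20.0, 159.5]
eef_rot: [[0.307, 0.952, 0.0], [0.952, -0.307, -0.0], [-0.0, 0.0, -1.0]]
ft_force: [0.1, 0.1, -0.5]
width: 0.632
grip_force: 74.2
```

{"fn": "drive_tool", "kwargs": {
  "moves": [
    {"linear": [-0.001,-0.0035,0],"rotation": [0,0,0],"fingers": 1},
    {"linear": [-0.0025,-0.0075,0],"rotation": [0,0,0],"fingers": 1},
    {"linear": [-0.0035,-0.0115,0],"rotation": [0,0,0],"fingers": 1},
    {"linear": [-0.0035,-0.0115,0],"rotation": [0,0,0],"fingers": 1},
    {"linear": [-0.0035,-0.0115,0],"rotation": [0,0,0],"fingers": 1}
  ]
}}

```text
time: 47.3
tcp_pos: [595.5, 9.5, 159.4]
eef_rot: [[0.306, 0.952, 0.0], [0.952, -0.306, 0.0], [0.0, 0.0, -1.0]]
ft_force: [-0.8, 1.1, -1.6]
width: 0.627
grip_force: 74.2
```

{"fn": "drive_tool", "kwargs": {
  "moves": [
    {"linear": [0,0,-0.0015],"rotation": [0,0,0],"fingers": 1},
    {"linear": [0,0,-0.002],"rotation": [0,0,0],"fingers": 1},
    {"linear": [0,0,-0.002],"rotation": [0,0,0],"fingers": 1},
    {"linear": [0,0,-0.002],"rotation": [0,0,0],"fingers": -0.4},
    {"linear": [0,0,-0.002],"rotation": [0,0,0],"fingers": -0.7},
    {"linear": [0,0,-0.002],"rotation": [0,0,0],"fingers": -0.7},
    {"linear": [0,0,0.02],"rotation": [0,0,0],"fingers": -0.7},
    {"linear": [0,0,0.06],"rotation": [0,0,0],"fingers": -0.7}
  ]
}}

```text
time: 48.1
tcp_pos: [593.5, 10.1, 217.6]
eef_rot: [[0.306, 0.952, -0.006], [0.952, -0.306, -0.001], [-0.002, -0.005, -1.0]]
ft_force: [1.0, 1.3, 0.6]
width: 0.848
grip_force: 0.0
```

{"fn": "drive_tool", "kwargs": {
  "moves": [
    {"linear": [0,0,0.04],"rotation": [0,0,0],"fingers": -0.7},
    {"linear": [0,0,0.05],"rotation": [0,0,0],"fingers": -0.7},
    {"linear": [0,0,0.05],"rotation": [0,0,0],"fingers": -0.7},
    {"linear": [0,0,0.05],"rotation": [0,0,0],"fingers": -0.7}
  ]
}}

```text
time: 48.5
tcp_pos: [594.8, 9.9, 268.2]
eef_rot: [[0.306, 0.952, -0.002], [0.952, -0.306, 0.0], [-0.0, -0.002, -1.0]]
ft_force: [-1.1, 0.1, -0.7]
width: 0.851
grip_force: 0.0
```

```bash
python3 - <<'E'
from h import *
o=env.get_obs();print(o["tcp_pos"],o["ft_force"],o["time"])
im,c=snap("wrist","w28");print("knob",fit_circle(im,c,(597,9),188,11,dark=True),"weight disc top",[(z,fit_circle(im,c,(597,9),z,29)) for z in(162,164,166)])
im,c=snap("top","t28");print(fit_weight(im,c,(569,352)))
im,c=snap("scene","s28");print(fit_weight(im,c,(569,352)))
E
```

```text
[594.77018096   9.87547552 268.19446298] [-1.11910327  0.07473502 -0.68827057] 48.5
knob (array([595.,  10.]), np.float32(60.0)) weight disc top [(162, (array([597.,   9.]), np.float32(37.64223))), (164, (array([597. ,   9.5]), np.float32(35.41345))), (166, (array([597.5,   9.5]), np.float32(33.336235)))]
(np.float64(568.1), np.float64(353.7), np.float64(152.6), np.float64(0.097), 386)
(np.float64(565.8), np.float64(353.0), np.float64(152.5), np.float64(0.096), 344)
```

{"fn": "drive_tool", "kwargs": {
  "moves": [
    {"linear": [-0.003,0.04,0],"rotation": [0,0,0.14],"fingers": -0.7},
    {"linear": [-0.006,0.08,0],"rotation": [0,0,0.28],"fingers": -0.7},
    {"linear": [-0.009,0.12,0],"rotation": [0,0,0.42],"fingers": -0.7},
    {"linear": [-0.012,0.16,0],"rotation": [0,0,0.56],"fingers": -0.7},
    {"linear": [-0.015,0.2,-0.02],"rotation": [0,0,0.7],"fingers": -0.7},
    {"linear": [-0.018,0.24,-0.04],"rotation": [0,0,0.84],"fingers": -0.7},
    {"linear": [-0.022,0.28,-0.06],"rotation": [0,0,0.98],"fingers": -0.7},
    {"linear": [-0.025,0.32,-0.08],"rotation": [0,0,1.12],"fingers": -0.7}
  ]
}}

```text
time: 49.45
tcp_pos: [569.3, 330.9, 187.2]
eef_rot: [[-0.728, 0.686, -0.002], [0.686, 0.728, -0.001], [0.001, -0.002, -1.0]]
ft_force: [0.3, -0.8, -0.1]
width: 0.85
grip_force: 0.0
```

{"fn": "drive_tool", "kwargs": {
  "moves": [
    {"linear": [-0.002,0.015,-0.02],"rotation": [0,0,0.14],"fingers": -0.7},
    {"linear": [-0.002,0.024,-0.05],"rotation": [0,0,0.28],"fingers": -0.7},
    {"linear": [-0.002,0.024,-0.063],"rotation": [0,0,0.29],"fingers": -0.7},
    {"linear": [-0.002,0.024,-0.063],"rotation": [0,0,0.29],"fingers": -0.7},
    {"linear": [-0.002,0.024,-0.063],"rotation": [0,0,0.29],"fingers": -0.7},
    {"linear": [-0.002,0.024,-0.063],"rotation": [0,0,0.29],"fingers": -0.7}
  ]
}}

```text
time: 50.05
tcp_pos: [569.8, 352.7, 128.0]
eef_rot: [[-0.889, 0.457, 0.002], [0.457, 0.889, 0.001], [-0.002, 0.002, -1.0]]
ft_force: [-0.4, -0.6, -0.0]
width: 0.85
grip_force: 0.0
```

```bash
python3 - <<'E'
from h import *
o=env.get_obs();R=o["eef_rot"];print(o["tcp_pos"],o["time"],np.degrees(np.arctan2(R[1][1],R[0][1])),np.round(o["joints"],2))
im,c=snap("wrist","w29")
print(fit_weight(im,c,(568,353)))
E
```

```text
[569.8456754  352.67474041 127.98150133] 50.05 62.80749324752211 [-1.02  0.59  0.59  1.61 -0.36  1.05  0.77]
(np.float64(568.2), np.float64(354.1), np.float64(151.7), np.float64(0.034), 2834)
```

{"fn": "drive_tool", "kwargs": {
  "force": 70,
  "moves": [
    {"linear": [0,0.0005,-0.04],"rotation": [0,0,-0.019],"fingers": -0.5},
    {"linear": [0,0.0005,-0.08],"rotation": [0,0,-0.019],"fingers": -0.5},
    {"linear": [0,0.0005,-0.11],"rotation": [0,0,-0.019],"fingers": -0.5},
    {"linear": [0,0.0005,-0.128],"rotation": [0,0,-0.019],"fingers": -0.5},
    {"linear": [0,0.0005,-0.128],"rotation": [0,0,-0.019],"fingers": -0.5},
    {"linear": [0,0.0005,-0.128],"rotation": [0,0,-0.019],"fingers": 1},
    {"linear": [0,0.0005,-0.128],"rotation": [0,0,-0.019],"fingers": 1},
    {"linear": [0,0.0005,-0.128],"rotation": [0,0,-0.019],"fingers": 1}
  ]
}}

```text
time: 50.9
tcp_pos: [569.6, 354.6, 0.1]
eef_rot: [[-0.882, 0.471, 0.003], [0.471, 0.882, 0.002], [-0.001, 0.003, -1.0]]
ft_force: [0.1, 0.9, -1.9]
width: 0.626
grip_force: 73.5
```

{"fn": "drive_tool", "kwargs": {
  "moves": [
    {"linear": [0,0,0],"rotation": [0,0,0],"fingers": 1},
    {"linear": [0,0,0],"rotation": [0,0,0],"fingers": 1}
  ]
}}

```text
time: 51.1
tcp_pos: [569.4, 354.6, -0.3]
eef_rot: [[-0.882, 0.471, 0.002], [0.471, 0.882, 0.001], [-0.001, 0.002, -1.0]]
ft_force: [-0.1, 0.1, 4.8]
width: 0.627
grip_force: 74.2
```

{"fn": "drive_tool", "kwargs": {
  "moves": [
    {"linear": [0,0,0.02],"rotation": [0,0,0],"fingers": 1},
    {"linear": [0,0,0.06],"rotation": [0,0,0],"fingers": 1},
    {"linear": [0,0,0.1],"rotation": [0,0,0],"fingers": 1},
    {"linear": [0,0,0.15],"rotation": [0,0,0],"fingers": 1},
    {"linear": [0,0,0.15],"rotation": [0,0,0],"fingers": 1},
    {"linear": [0,0,0.15],"rotation": [0,0,0],"fingers": 1}
  ]
}}

```text
time: 51.7
tcp_pos: [569.1, 354.4, 149.9]
eef_rot: [[-0.882, 0.471, 0.002], [0.471, 0.882, 0.002], [-0.001, 0.003, -1.0]]
ft_force: [-0.2, 0.5, -2.8]
width: 0.631
grip_force: 73.9
```

```bash
python3 - <<'E'
from h import *
o=env.get_obs();p=o["tcp_pos"];print(p,o["time"],o["ft_force"],o["width"])
im,c=snap("wrist","w30")
for dz in(0,2): print(dz,fit_weight(im,c,p,z0=p[2]+dz))
E
```

```text
[569.08827943 354.35510239 149.85292233] 51.7 [-0.15976194  0.54250152 -2.8341669 ] 0.6308933546967659
0 (np.float64(569.5), np.float64(355.3), np.float64(151.8), np.float64(0.361), 12283)
2 (np.float64(569.0), np.float64(355.5), np.float64(152.5), np.float64(0.378), 12636)
```

{"fn": "drive_tool", "kwargs": {
  "moves": [
    {"linear": [0.003,-0.025,0.03],"rotation": [0,0,-0.1],"fingers": 1},
    {"linear": [0.007,-0.06,0.07],"rotation": [0,0,-0.2],"fingers": 1},
    {"linear": [0.012,-0.1,0.075],"rotation": [0,0,-0.3],"fingers": 1},
    {"linear": [0.017,-0.142,0.075],"rotation": [0,0,-0.4],"fingers": 1},
    {"linear": [0.022,-0.184,0.075],"rotation": [0,0,-0.5],"fingers": 1},
    {"linear": [0.027,-0.226,0.075],"rotation": [0,0,-0.6],"fingers": 1},
    {"linear": [0.032,-0.268,0.075],"rotation": [0,0,-0.7],"fingers": 1},
    {"linear": [0.037,-0.31,0.075],"rotation": [0,0,-0.763],"fingers": 1}
  ]
}}

```text
time: 52.55
tcp_pos: [604.1, 42.8, 221.1]
eef_rot: [[-0.309, 0.951, -0.004], [0.951, 0.309, -0.001], [0.001, -0.004, -1.0]]
ft_force: [1.1, 1.6, -0.3]
width: 0.629
grip_force: 74.2
```

{"fn": "drive_tool", "kwargs": {
  "moves": [
    {"linear": [0.004,-0.04,0],"rotation": [0,0,0],"fingers": 1},
    {"linear": [0.008,-0.075,0],"rotation": [0,0,0],"fingers": 1},
    {"linear": [0.01,-0.0965,0],"rotation": [0,0,0],"fingers": 1},
    {"linear": [0.01,-0.0965,0],"rotation": [0,0,0],"fingers": 1},
    {"linear": [0.01,-0.0965,-0.02],"rotation": [0,0,0],"fingers": 1},
    {"linear": [0.01,-0.0965,-0.045],"rotation": [0,0,0],"fingers": 1},
    {"linear": [0.01,-0.0965,-0.0565],"rotation": [0,0,0],"fingers": 1},
    {"linear": [0.01,-0.0965,-0.0565],"rotation": [0,0,0],"fingers": 1}
  ]
}}

```text
time: 53.35
tcp_pos: [613.5, -50.9, 163.9]
eef_rot: [[-0.313, 0.95, -0.006], [0.95, 0.313, 0.0], [0.002, -0.005, -1.0]]
ft_force: [-0.1, 0.8, -1.8]
width: 0.629
grip_force: 74.1
```

{"fn": "drive_tool", "kwargs": {
  "moves": [
    {"linear": [0,0,0],"rotation": [0,0,0],"fingers": 1},
    {"linear": [0,0,0],"rotation": [0,0,0],"fingers": 1},
    {"linear": [0,0,0],"rotation": [0,0,0],"fingers": 1}
  ]
}}

```text
time: 53.65
tcp_pos: [616.2, -52.6, 167.9]
eef_rot: [[-0.312, 0.95, 0.002], [0.95, 0.312, 0.0], [-0.001, 0.002, -1.0]]
ft_force: [-0.6, -0.3, -0.7]
width: 0.627
grip_force: 74.2
```

```bash
python3 - <<'E'
from h import *
o=env.get_obs();R=o["eef_rot"];print(o["tcp_pos"],o["time"],np.degrees(np.arctan2(R[1][1],R[0][1])),np.round(o["joints"],2),o["ft_force"])
im,c=snap("wrist","w31");print(proj(0,(596,9.5,188),c),fit_circle(im,c,(596,9.5),188,11,dark=True))
E
```

```text
[616.1504766  -52.60352286 167.94731789] 53.65 18.16873883913655 [-0.59  0.53  0.85  1.71 -0.44  1.1   0.71] [-0.63471807 -0.32116713 -0.7466351 ]
[317.85944157 139.36901294] (array([594.5,   9. ]), np.float32(60.0))
```

{"fn": "drive_tool", "kwargs": {
  "moves": [
    {"linear": [-0.003,0.009,-0.0005],"rotation": [0,0,0],"fingers": 1},
    {"linear": [-0.006,0.018,-0.0005],"rotation": [0,0,0],"fingers": 1},
    {"linear": [-0.009,0.0275,-0.0005],"rotation": [0,0,0],"fingers": 1},
    {"linear": [-0.012,0.0365,-0.0005],"rotation": [0,0,0],"fingers": 1},
    {"linear": [-0.0145,0.044,-0.0005],"rotation": [0,0,0],"fingers": 1},
    {"linear": [-0.0165,0.05,-0.0005],"rotation": [0,0,0],"fingers": 1},
    {"linear": [-0.0165,0.05,-0.0005],"rotation": [0,0,0],"fingers": 1}
  ]
}}

```text
time: 54.4
tcp_pos: [598.7, -1.0, 166.2]
eef_rot: [[-0.313, 0.95, -0.0], [0.95, 0.313, 0.001], [0.001, 0.0, -1.0]]
ft_force: [-0.1, -0.2, -1.4]
width: 0.627
grip_force: 74.2
```

{"fn": "drive_tool", "kwargs": {
  "moves": [
    {"linear": [-0.001,0.0035,0],"rotation": [0,0,0],"fingers": 1},
    {"linear": [-0.0025,0.0075,0],"rotation": [0,0,0],"fingers": 1},
    {"linear": [-0.0037,0.0118,0],"rotation": [0,0,0],"fingers": 1},
    {"linear": [-0.0037,0.0118,0],"rotation": [0,0,0],"fingers": 1},
    {"linear": [-0.0037,0.0118,0],"rotation": [0,0,0],"fingers": 1}
  ]
}}

```text
time: 54.9
tcp_pos: [595.2, 9.2, 166.3]
eef_rot: [[-0.312, 0.95, 0.0], [0.95, 0.312, -0.0], [-0.0, 0.0, -1.0]]
ft_force: [0.5, -0.1, -1.1]
width: 0.627
grip_force: 74.1
```

Release, rise, and back off toward +y so that the wrist camera can see the stack.

{"fn": "drive_tool", "kwargs": {
  "moves": [
    {"linear": [0,0,-0.0015],"rotation": [0,0,0],"fingers": 1},
    {"linear": [0,0,-0.002],"rotation": [0,0,0],"fingers": 1},
    {"linear": [0,0,-0.002],"rotation": [0,0,0],"fingers": 1},
    {"linear": [0,0,-0.002],"rotation": [0,0,0],"fingers": -0.4},
    {"linear": [0,0,-0.002],"rotation": [0,0,0],"fingers": -0.7},
    {"linear": [0,0,-0.002],"rotation": [0,0,0],"fingers": -0.7},
    {"linear": [0,0,0.02],"rotation": [0,0,0],"fingers": -0.7},
    {"linear": [0,0,0.06],"rotation": [0,0,0],"fingers": -0.7}
  ]
}}

```text
time: 55.7
tcp_pos: [593.1, 10.0, 224.5]
eef_rot: [[-0.312, 0.95, -0.006], [0.95, 0.312, -0.001], [0.001, -0.006, -1.0]]
ft_force: [0.3, 0.2, 0.0]
width: 0.85
grip_force: 0.0
```

{"fn": "drive_tool", "kwargs": {
  "moves": [
    {"linear": [0,0,0.04],"rotation": [0,0,0],"fingers": -0.7},
    {"linear": [0.01,-0.03,0.04],"rotation": [0,0,0],"fingers": -0.7},
    {"linear": [0.02,-0.06,0.04],"rotation": [0,0,0],"fingers": -0.7},
    {"linear": [0.03,-0.1,0.04],"rotation": [0,0,0],"fingers": -0.7},
    {"linear": [0.03,-0.1,0.04],"rotation": [0,0,0],"fingers": -0.7},
    {"linear": [0.03,-0.1,0.04],"rotation": [0,0,0],"fingers": -0.7}
  ]
}}

```text
time: 56.3
tcp_pos: [625.0, -92.2, 266.5]
eef_rot: [[-0.309, 0.951, 0.0], [0.951, 0.309, -0.0], [-0.0, 0.0, -1.0]]
ft_force: [-0.0, 0.2, -0.6]
width: 0.85
grip_force: 0.0
```

```bash
python3 - <<'E'
from h import *
o=env.get_obs();print(o["tcp_pos"],o["time"])
im,c=snap("wrist","w32"); s,_=snap("scene","s32")
u=proj(0,(596,9,160),c);print(u);x,y=int(u[0]),int(u[1]);a=im[max(0,y-95):y+95,x-150:x+150]
b=s[150:290,200:420]
a=cv2.resize(a,(600,int(600*a.shape[0]/a.shape[1])),interpolation=cv2.INTER_CUBIC)[:380]
t,_=snap("top");b=np.hstack([cv2.resize(s[150:290,200:420],(340,216)),cv2.resize(t[110:270,230:450],(300,216))])
cv2.imwrite("pics/final.png",np.vstack([cv2.copyMakeBorder(a,0,0,0,40,cv2.BORDER_CONSTANT),b]))
E
```

```text
[625.03235907 -92.21288219 266.4545584 ] 56.3
[324.11724343  63.38655572]
```

View pics/final.png

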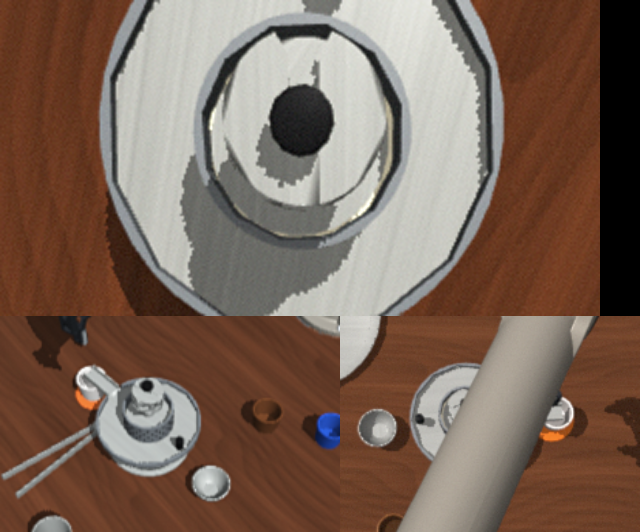

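The last picture shows one tidy stack on the stem under the knob at (302,120), the spout over the upright cup, and the katori and tongs untouched. One numeric check of the tray angle, then hand in.

```bash
python3 - <<'E'
from h import *
for f in("w16","w10"): pass
im,c=snap("scene")
k=fit_circle(im,c,(590,91),98,8,dark=True);t=fit_circle(im,c,(597,9),76,101);print(k,t,np.degrees(np.arctan2(*(k[0]-t[0])[::-1])))
print("cup",fit_circle(im,c,(612,-155),54,31))
im,c=snap("wrist");print("discs",[(z,fit_circle(im,c,(596,9),z,29)) for z in(171,)])
E
```

```text
(array([597., 102.]), np.float32(45.53404)) (array([592. ,   8.5]), np.float32(28.828854)) 86.93897020058235
cup (array([ 611. , -157.5]), np.float32(37.041496))
discs [(171, (array([594.5,   9. ]), np.float32(40.82341)))]
```

```bash
python3 -c "
from h import *
print(order.hand_in())"
```

```text
the job is handed in; nothing more can be done
None
```

I handed the job in after about 56 s of robot time: the cup is on the coaster, the spout is over it, the plate is in the mould, and all five weights are stacked on the stem with slots about 72° apart. The tray angle at the click stop was judged from the pictures and the knob's grip position; my last numeric check of it was unreliable.

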